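Unload the tube mixer and seal the transport canister

TASK

The blood tubes have finished mixing and must go to the courier: lift the hold-down plate straight up off the mixer's two dowels, keeping it level so that it does not bind, and lay it flat in the wipe-down tray. Stand all the tubes from the mixer, cap up, in the compartments of the transport canister, lowering them in gently rather than dropping them. Then set the lid on the canister with its lugs in the gaps of the collar, push it down against the sprung seal and turn it clockwise, nearly a quarter turn, until it clicks home and stays locked; leave everything else where it is.

Things in the scene. Friction and masses are not known exactly. Their poses are not given: they have to be found in the camera images.
- mixer: multi-tube mixer, fixed: white housing 230 x 150 mm, long side along its x; origin at the centre of its underside on the bench. On its deck a black rack, 130 x 100 mm, top at z = 115 mm, with six square wells, 18 mm wide, 40 mm deep: three along x, two along y, 44 mm apart
- dowel0 (a point): tip of one of the mixer's two 12 mm steel locating dowels, 201 mm above the bench. Its dowel rises 20 mm from the shoulder of a 20 mm post, which carries the plate at 181 mm. The other stands 170 mm away, opposite the mixer's centre on its x axis
- plate_center (a point): centre of the loose aluminium hold-down plate, 200 x 110 x 8 mm, long side along its x, about 0.4 kg; the point is half-way through its thickness. It starts on the two posts, just over the tubes' caps, its two 13 mm holes (on its x axis, 85 mm from the centre) close on the 12 mm dowels
- plate_handle (a point): middle of the bar of the plate's black bridge handle, 40 mm above the plate's centre: bar along the plate's x, 110 mm long, 14 mm thick, 16 mm high, on a leg at each end, 28 mm of free space under it
- tray: steel wipe-down tray, fixed, empty: inside 136 mm along its x, 226 mm along its y, rim 18 mm high, floor 4 mm thick; origin at the centre of its underside on the bench. The plate fits in it with its long side along the tray's y, either way round, 13 mm to spare all round
- canister: round transport canister, fixed in its holder, open on top: origin at the centre of its underside on the bench, z up. 172 mm across at the collar, whose top is at z = 143 mm. The two lugs of the locked lid lie along the canister's x axis
- cell0 (a point): floor centre of one of the 2 x 2 square compartments in the canister, 36.5 mm wide, 11 mm above the bench, walls 57 mm high; it lies at x = y = +20 mm from the canister's axis, the other three at (20, -20), (-20, 20) and (-20, -20) mm
- gap0 (a point): one of two opposite gaps, 24 mm wide, in the inner edge (136 mm across) of the canister's collar, where a lug of the lid goes down; at the collar's top, 74 mm from the axis, 75 degrees anticlockwise from the canister's x seen from above. A track under the collar leads clockwise from it, 75 degrees, to a catch with a stop
- seal_top (a point): centre of the black sprung seal ring in the canister's mouth, at its top face, 134 mm above the bench when free; opening 112 mm. It yields 12 mm, with 5 N at first and 0.8 N more per mm. A lid laid on it, lugs in the gaps, cannot turn; pushed 7 to 12 mm down it turns clockwise to the stop; let go there it rises into the catches, 3.5 mm below where it first lay
- lid_center (a point): centre of the canister's loose white lid, half-way up its 56 mm, about 0.2 kg, z up: disc 132 mm across, 12 mm thick, with two lugs on its x axis, 16 mm wide, 8 mm high, flush below, 158 mm over both, and a grip bar on top along the same axis, 84 mm long, 16 mm thick, from 16 mm below to 28 mm above this point. Starts on the bench
- tube0_center (a point): middle of a capped sample tube, 104 mm long overall, 25 g (half-way up, z along the tube towards its cap): glass 16 mm in diameter, grey cap 19 mm in diameter over the top 26 mm; the foot is flat. It starts standing in a well of the mixer's rack, foot 75 mm above the bench. Two to four of the six tubes are present
- tube1_center (a point): middle of a capped sample tube, 104 mm long overall, 25 g (half-way up, z along the tube towards its cap): glass 16 mm in diameter, grey cap 19 mm in diameter over the top 26 mm; the foot is flat. It starts standing in a well of the mixer's rack, foot 75 mm above the bench. Two to four of the six tubes are present
- tube2_center (a point): middle of a capped sample tube, 104 mm long overall, 25 g (half-way up, z along the tube towards its cap): glass 16 mm in diameter, grey cap 19 mm in diameter over the top 26 mm; the foot is flat. It starts standing in a well of the mixer's rack, foot 75 mm above the bench. Two to four of the six tubes are present
- tube3_center (a point): middle of a capped sample tube, 104 mm long overall, 25 g (half-way up, z along the tube towards its cap): glass 16 mm in diameter, grey cap 19 mm in diameter over the top 26 mm; the foot is flat. It starts standing in a well of the mixer's rack, foot 75 mm above the bench. Two to four of the six tubes are present
- tube4_center (a point): middle of a capped sample tube, 104 mm long overall, 25 g (half-way up, z along the tube towards its cap): glass 16 mm in diameter, grey cap 19 mm in diameter over the top 26 mm; the foot is flat. It starts standing in a well of the mixer's rack, foot 75 mm above the bench. Two to four of the six tubes are present
- tube5_center (a point): middle of a capped sample tube, 104 mm long overall, 25 g (half-way up, z along the tube towards its cap): glass 16 mm in diameter, grey cap 19 mm in diameter over the top 26 mm; the foot is flat. It starts standing in a well of the mixer's rack, foot 75 mm above the bench. Two to four of the six tubes are present
- marker: marker pen, 120 mm long, origin at the centre of its underside; not part of the job, to be left alone
- label_roll: roll of labels lying flat, 68 mm across, 28 mm high, origin at the centre of its underside; not part of the job, to be left alone
- specimen_cup: small closed specimen cup, 56 mm across, 62 mm high, origin at the centre of its underside; not part of the job, to be left alone
- lancet_box: white and green box, 65 x 115 x 36 mm, origin at the centre of its underside; not part of the job, to be left alone
- swab_box: flat cardboard box, 50 x 140 x 22 mm, origin at the centre of its underside; not part of the job, to be left alone
Things that resemble listed ones, but are neither listed nor needed, are in the scene too. Leave any red look-alike of the part that bears plate_center alone.

How it is judged:
By the outcome, as a careful person would: the job done as asked, in the order asked, and still so for the second after the job is handed in, with the robot touching nothing.
Of tube0, tube1, tube2, tube3, tube4, tube5 only 2 to 4 are there at a start; the rules pass over those that are not, and their reading is None.
At some moment in a run one of lid may be knocked a few centimetres aside while the robot is not near it.
It also fails if it takes over 210 s, if anything falls off the work surface, if the arm or the gripper's body presses on something with over 40 N, if the wrist force passes 120 N, or if a joint passes its speed limit or range.

ROBOT

A 7-joint arm with a two-finger parallel gripper is mounted at the origin on the work surface. World frame = base frame: x ahead of the robot, y to its left, z up, the work surface at z = 0. Lengths are in m, angles in degrees, forces in N, time in s.
With the tool pointing down it reaches from about 0.425 to 0.875 m from the base axis. Payload 4.7 kg.
Tool frame: the origin (TCP) lies at the very end of the fingers, on their centre line; the grasp point (between the pads) lies 19 mm behind it; z points along the fingers, y is the line along which they close (so a half turn about z gives the same grasp; the last joint's range is limited). The gripper opens to 87 mm and grips with 3 to 60 N. Pads are 19 mm wide; open, the fingers measure 117 mm over their backs; the gripper's body (75 mm by 190 mm) begins 51 mm behind the grasp point.
Start: joints at [-74.88, 18.392, -4.016, 83.108, 1.295, 78.541, -3.26], TCP at [0.161, 0.63, 0.192] pointing down, gripper open.
Joint ranges: [-163.93, 163.93], [-17.29, 119.83], [-79.2, 71.16], [3.27, 140.29], [-89.18, 269.18], [5.43, 117.66], [-154.24, 154.24]. Speed limits (degrees/s): [147.25, 147.25, 180, 180, 180, 180, 180].

INTERFACE

Orientations are given as [roll, pitch, yaw] about the fixed x, y, z axes, in that order (R = Rz(yaw) Ry(pitch) Rx(roll)).
In Python, from cell import get_obs, read_camera, sign_off, silhouettes gives the robot as it stands.
- The arm moves only by the tool play_rows, never from a script. Its argument "steps" is a list that holds one entry, the list of rows, each a list of 7 numbers: the shift along the tool's x, y, z in m, then the turn, a rotation vector about the tool's x, y, z in rad, then the finger opening in m, from 0 to 0.087. A call has 1 to 12 rows; each row shifts and turns the commanded pose from where the row before left it, along the tool's axes as they then stand; what a row does not reach is not made up. A row lasts 1/10 s, in which the tool goes at most 50 mm and 8.59 degrees, less where a joint would pass 70% of its speed; a pose out of reach is approached as far as the arm can. A call is refused whole if a number of a shift passes 0.05 or a number of a turn 0.15, either way. A call with a gripper value outside its range is refused whole. The fingers move at their own pace and stop on an object; "force" is the grip in N (left out, the last holds). Time passes only in rows, so rows that do not move let the fingers close. It gives the time, the measured TCP pose, the force, the opening and the grip force at its end, in the units of the state.
- get_obs(): the state, without advancing time (a new reading comes with each control period).
- read_camera(name): name is "scene" or "top" or "wrist"; returns a dict with "frame" (384x512x3 uint8, red, green, blue), "intrinsics" (3x3 intrinsics, pixels), "view" (4x4, takes a point from world to camera coordinates). Camera axes: x right, y up, looking along -z (the intrinsics and any distortion apply to the point x, -y, -z); pixel columns grow to the right and rows downward; lengths in m; the calibration is good to about 2 mm. A picture is of the moment at which its call begins. There is no depth.
- sign_off(): hands the job in; it is judged then, once.
Trained networks look in the newest picture that a camera, given by its name, has taken for a name from the list of things; names that differ only in an ending like _2 or _b are one class to them, and where a whole thing is asked for, a point or a joint stands for the part that bears it (a point fixed in the world has none). Each returns a list of dicts, best first, with "p" (0 to 1); they miss things now and then, are a little off and sometimes report something else, mostly with a low value. They report only what shows in the picture. A call takes as long as a camera call. They do not tell look-alikes from the thing itself.
- silhouettes(camera, name): "pixels" (384x512 bool, what is visible of it) and "extent" ([left, top, right, bottom] in pixels, round what is visible of it).
The state is a dict: "time_s": time; "qpos": joint angles; "joint_velocities": joint speeds; "effort": joint torques, N m; "tool_pos": TCP position; "tool_rot": TCP orientation; "force": force on the tool from outside, world axes, zero at the start; "wrist_torque": the same for the moment, N m; "grip_width": finger opening in m; "grasp_force": force on a finger pad.
Only numpy, scipy, OpenCV 4.12 (cv2) and the standard library are available. Lean on these libraries where they do the work, as an engineer would, in place of code of your own. Each camera call takes 0.05 s, during which the arm holds its last target. There are 200 camera calls.

## Working session

There is one attempt and no reset: what is moved stays moved. The work goes in short steps, Python scripts to look and compute and a tool call to move; the robot and the scene stay as the last step left them, time stands still between calls to the robot, and variables do not carry over. Pictures are saved under pics/ and viewed, at most 14 in all, crops included, and the job is handed in when it is done.

Besides the shell and the picture viewer there is one more tool, called as a command line: name --argument value ..., lists and objects as JSON in quotes. play_rows: Moves the arm, as the interface text tells. Its arguments: {"type":"object","properties":{"steps":{"type":"array","items":{"type":"array","items":{"type":"array","items":{"type":"number"}}}},"force":{"type":"number"}},"required":["steps"]}

```bash
ls; mkdir -p pics
cat > h.py <<'E'
import numpy as np, cv2
from cell import get_obs, read_camera, sign_off, silhouettes
def cam(n):
    c=read_camera(n); return c['frame'],np.array(c['intrinsics']),np.array(c['view'])
def save(im,f): cv2.imwrite('pics/'+f,im[...,::-1])
def proj(P,K,V):
    p=V[:3,:3]@np.asarray(P,float)+V[:3,3]; q=K@np.array([p[0],-p[1],-p[2]]); return q[:2]/q[2]
def ray(uv,K,V):
    d=np.linalg.inv(K)@np.array([uv[0],uv[1],1.]); d=V[:3,:3].T@np.array([d[0],-d[1],-d[2]])
    return -V[:3,:3].T@V[:3,3],d
def atz(uv,z,K,V):
    o,d=ray(uv,K,V); return o+d*(z-o[2])/d[2]
E
python3 - <<'E'
from h import *
o=get_obs(); print(o)
a,K,V=cam('top'); b,K2,V2=cam('scene')
print(K,V,K2,V2)
save(a,'top0.png');save(b,'scene0.png')
c=np.hstack([a,b])
for n,A in(('top',1),('scene',1)):
  for k in ['mixer','plate_center','plate_handle','tray','canister','lid_center','tube0_center','dowel0','gap0','seal_top','cell0']:
    try: print(n,k,[(round(s['p'],2),[int(x) for x in s['extent']]) for s in silhouettes(n,k)][:6])
    except Exception as e: print(n,k,e)
E
```

```text
pics
{'time_s': 0.0, 'qpos': array([-74.88061177,  18.43820199,  -4.01359308,  83.17515391,
         1.29725391,  78.54004227,  -3.260899  ]), 'joint_velocities': array([-0.02999633,  0.03193849,  0.1140603 ,  0.07607821,  0.00272644,
       -0.04954821,  0.01736331]), 'effort': array([ 5.95239356e-06, -4.91291428e+01, -4.04381733e-01, -3.12527275e+01,
       -6.40174979e-02,  4.36315709e-02,  1.88420381e-04]), 'tool_pos': array([0.16061366, 0.62921592, 0.19056883]), 'tool_rot': array([-1.79891962e+02,  8.56549852e-03,  1.65688086e+02]), 'force': array([-0.06049472, -0.6548206 ,  0.14609769]), 'wrist_torque': array([-0.02066866,  0.02832253,  0.01129365]), 'grasp_force': 0.0, 'grip_width': 0.0867078603356697}
[[360.47890101   0.         260.2950367 ]
 [  0.         360.47890101 191.2119981 ]
 [  0.           0.           1.        ]] [[ 1.37944244e-02 -9.99900797e-01  2.84787495e-03  7.96587335e-03]
 [ 9.87913747e-01  1.40687088e-02  1.54364825e-01 -5.32493243e-01]
 [-1.54389577e-01  6.84080916e-04  9.88009813e-01 -1.11309521e+00]
 [ 0.00000000e+00  0.00000000e+00  0.00000000e+00  1.
[... 934 characters left out ...]
5, 188, 224])]
scene mixer [(0.85, [162, 133, 238, 205]), (0.68, [211, 147, 218, 159])]
scene plate_center [(0.97, [225, 140, 273, 168]), (0.88, [166, 123, 232, 159])]
scene plate_handle [(0.96, [167, 123, 234, 153]), (0.87, [227, 144, 272, 164]), (0.25, [165, 131, 239, 210])]
scene tray [(0.88, [223, 190, 305, 243])]
scene canister [(0.83, [314, 220, 381, 301])]
scene lid_center [(0.71, [199, 230, 247, 268])]
scene tube0_center []
scene dowel0 [(0.96, [164, 145, 238, 206]), (0.27, [168, 122, 232, 157])]
scene gap0 [(0.77, [313, 220, 378, 300]), (0.72, [210, 149, 217, 158])]
scene seal_top [(0.57, [321, 226, 373, 256]), (0.31, [132, 195, 153, 213])]
scene cell0 [(0.66, [312, 221, 379, 299])]
```

Run:
```python
import cv2,numpy as np
a=cv2.imread('pics/top0.png');b=cv2.imread('pics/scene0.png')
cv2.imwrite('pics/top0b.png',cv2.resize(a[100:350,100:430],(792,600),interpolation=3))
cv2.imwrite('pics/sc0b.png',cv2.resize(b[100:320,110:400],None,fx=2.7,fy=2.7,interpolation=3))
```

```text
(no output)
```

View pics/top0b.png

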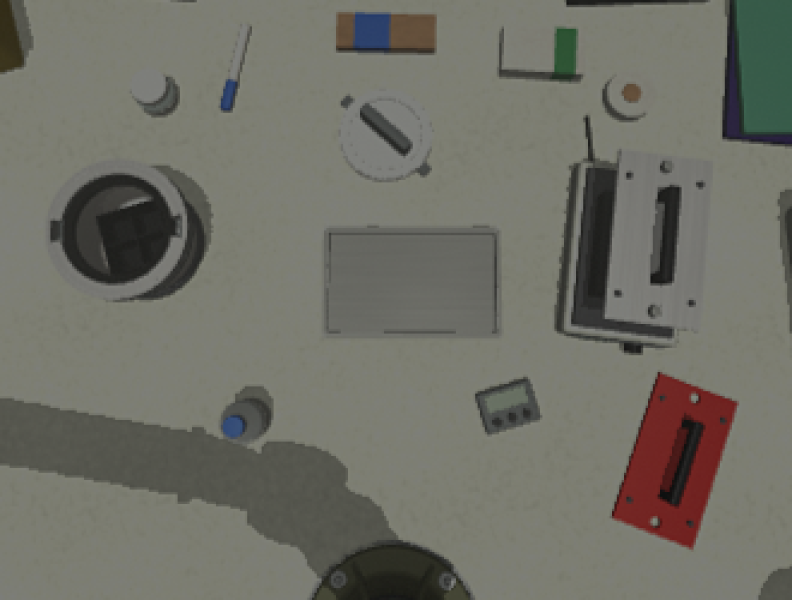

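View pics/sc0b.png

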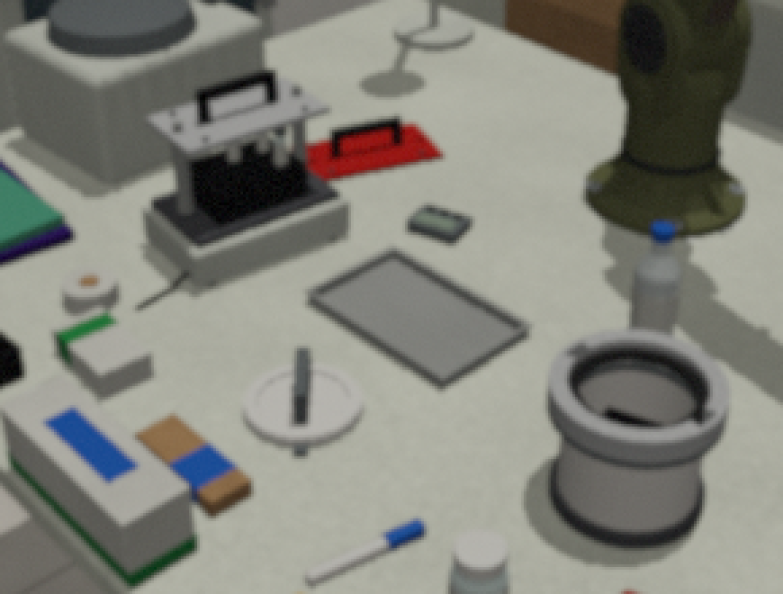

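Top view (full-frame pixels, crop/2.4+100): the white plate is on the mixer at about (377,198). The red look-alike at (381,292) is lying on the bench, so I leave it alone. Other positions are the tray (271,217), canister (150,196) with gaps at (123,196) and (174,194), and lid (261,157). In the scene view the white plate with the handle is on the posts, and three tube caps show under it.

Run:
```python
from h import *
a,K,V=cam('top')
f=lambda x,y:(100+x/2.4,100+y/2.4)
def P(n,x,y,z): print(n,atz(f(x,y),z,K,V).round(4))
P('dowA',667,167,.201);P('dowB',655,312,.201);P('handle',665,235,.233)
for c in((327,229),(497,229),(497,334),(327,334)):P('tray',*c,.018)
P('can',117,230,.143);P('g1',57,230,.143);P('g2',177,225,.143)
P('lid',386,137,.012);P('lug1',347,101,.008);P('lug2',423,170,.008)
w,K3,V3=cam('wrist');print(K3,V3, -V3[:3,:3].T@V3[:3,3]); save(w,'w0.png')
o=get_obs();print(o['tool_pos'],o['tool_rot'])
```

```text
dowA [ 0.573  -0.3109  0.201 ]
dowB [ 0.4053 -0.2912  0.201 ]
handle [ 0.4888 -0.2952  0.233 ]
tray [0.521  0.0936 0.018 ]
tray [ 0.5243 -0.1374  0.018 ]
tray [ 0.3827 -0.1366  0.018 ]
tray [0.3795 0.0902 0.018 ]
can [0.4982 0.3397 0.143 ]
g1 [0.4972 0.4124 0.143 ]
g2 [0.5054 0.2674 0.143 ]
lid [0.6521 0.0152 0.012 ]
lug1 [0.7042 0.0706 0.008 ]
lug2 [ 0.6069 -0.0367  0.008 ]
[[325.57964787   0.         250.44928795]
 [  0.         325.57964787 190.59077644]
 [  0.           0.           1.        ]] [[ 2.44811957e-01  9.69570541e-01  2.68976848e-04 -6.49349222e-01]
 [-9.31366778e-01  2.35242777e-01 -2.77879041e-01  3.55302128e-02]
 [-2.69486607e-01  6.77775957e-02  9.60616035e-01 -3.89886289e-01]
 [ 0.00000000e+00  0.00000000e+00  0.00000000e+00  1.00000000e+00]] [0.08699098 0.64765721 0.38457878]
[0.1607321  0.62982839 0.19167792] [1.79997181e+02 4.72848923e-03 1.65688227e+02]
```

```bash
cat >> h.py <<'E'
def go(*wps,start=None):
    """waypoints (x,y,z,yaw|None): prints per-row numbers, shift first then turn"""
    from scipy.spatial.transform import Rotation as R
    o=get_obs(); p=np.array(o['tool_pos']);r=o['tool_rot']; print('at',p.round(4),np.round(r,2))
    y=r[2] if start is None else start
    for w in wps:
        d=np.array(w[:3])-p; c,s=np.cos(np.radians(y)),np.sin(np.radians(y))
        t=np.array([c*d[0]+s*d[1], s*d[0]-c*d[1], -d[2]]); n=max(1,int(np.ceil(np.abs(t).max()/.05-1e-6)),int(np.ceil(np.linalg.norm(t)/.05-1e-6)))
        print(w,'shift',t.round(4),'=',n,'x',(t/n).round(4)); p=np.array(w[:3])
        if w[3] is not None:
            a=-np.radians((w[3]-y+180)%360-180); m=int(np.ceil(abs(a)/.149)); print('  turn rz',round(a,4),'=',m,'x',round(a/max(m,1),4)); y=w[3]
E
python3 - <<'E'
from h import *
go((.161,.63,.34,None),(.5,.3,.34,None),(.489,-.301,.34,-6.7))
E
```

```text
at [0.1607 0.6298 0.1917] [180.     0.   165.69]
(0.161, 0.63, 0.34, None) shift [-0.0002  0.0002 -0.1483] = 3 x [-0.0001  0.0001 -0.0494]
(0.5, 0.3, 0.34, None) shift [-0.4101 -0.236  -0.    ] = 10 x [-0.041  -0.0236 -0.    ]
(0.489, -0.301, 0.34, -6.7) shift [-0.1379 -0.5851 -0.    ] = 13 x [-0.0106 -0.045  -0.    ]
  turn rz 3.0087 = 21 x 0.1433
```

play_rows --steps '[[[0, 0, -0.05, 0, 0, 0, 0.087], [0, 0, -0.05, 0, 0, 0, 0.087], [0, 0, -0.05, 0, 0, 0, 0.087], [-0.041, -0.0236, 0, 0, 0, 0, 0.087], [-0.041, -0.0236, 0, 0, 0, 0, 0.087], [-0.041, -0.0236, 0, 0, 0, 0, 0.087], [-0.041, -0.0236, 0, 0, 0, 0, 0.087], [-0.041, -0.0236, 0, 0, 0, 0, 0.087], [-0.041, -0.0236, 0, 0, 0, 0, 0.087], [-0.041, -0.0236, 0, 0, 0, 0, 0.087], [-0.041, -0.0236, 0, 0, 0, 0, 0.087], [-0.041, -0.0236, 0, 0, 0, 0, 0.087]]]'

```text
time_s: 2.5
tool_pos: [0.4669, 0.3313, 0.342]
tool_rot: [180.0, 0.0, 165.7]
force: [-0.1, 0.8, -0.2]
grip_width: 0.0874
grasp_force: 0.0
```

play_rows --steps '[[[-0.041, -0.0236, 0, 0, 0, 0, 0.087], [0, 0, 0, 0, 0, 0, 0.087], [0, 0, 0, 0, 0, 0, 0.087]]]'

```text
time_s: 2.8
tool_pos: [0.5004, 0.2987, 0.3417]
tool_rot: [180.0, -0.0, 165.5]
force: [-0.5, -0.4, 0.2]
grip_width: 0.0868
grasp_force: 0.0
```

Run:
```python
from h import *
o=get_obs();print(o['tool_pos'],o['tool_rot'],o['qpos'].round(1))
w,K,V=cam('wrist');save(w,'w1.png');np.savez('w1.npz',w=w,K=K,V=V)
for k in['canister','seal_top']:
  for s in silhouettes('wrist',k)[:2]: print(k,s['p'],s['extent'])
save(cv2.resize(w,(768,576),interpolation=3),'w1b.png')
```

```text
[0.50036648 0.29871586 0.3416679 ] [ 1.79984955e+02 -1.32893253e-02  1.65510434e+02] [-45.9   8.4  14.4  78.6  -2.1  93.2  43.8]
canister 0.97 [213.6, 79.8, 359.8, 219.1]
seal_top 0.77 [224.8, 93.9, 342.0, 205.3]
```

View pics/w1b.png

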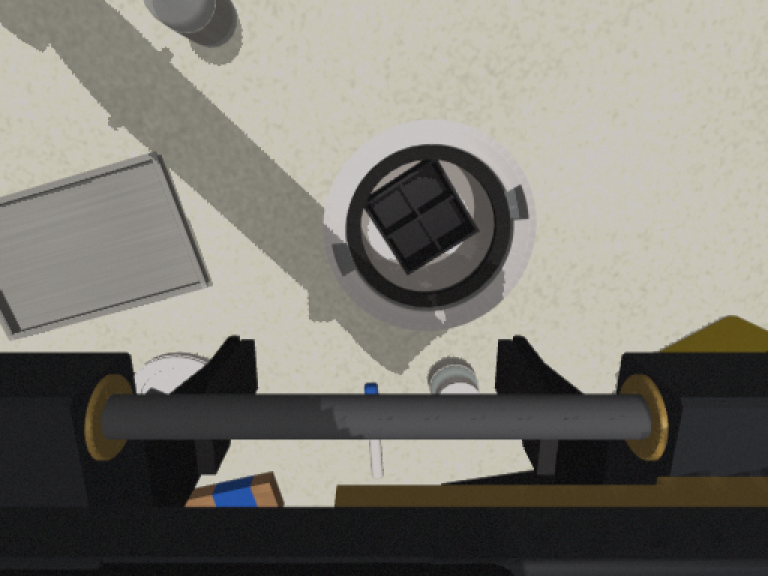

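The canister's gaps are at (228,172) and (345,135) in full-frame wrist pixels. The black seal ring is centred near (286,150), and the 2x2 cells are near (281,144).

```bash
cat > fitc.py <<'E'
from h import *
from scipy.optimize import least_squares
def circ(P):
    P=P[:,:2]; r=least_squares(lambda q:np.hypot(P[:,0]-q[0],P[:,1]-q[1])-q[2],[*P.mean(0),.06],loss='soft_l1',f_scale=.001); return r.x.round(4), np.abs(r.fun).mean().round(5)
E
python3 - <<'E'
from fitc import *
d=np.load('w1.npz');w,K,V=d['w'],d['K'],d['V']
g=cv2.cvtColor(w,cv2.COLOR_RGB2GRAY).astype(float)
c0=np.array([429,225.5])/1.5
# radial scan: find edges light->dark going inward, and opening inner edge
out=[];inn=[]
for t in np.radians(np.arange(0,360,4)):
    rr=np.arange(25,80,.25); p=c0+rr[:,None]*[np.cos(t),np.sin(t)]
    v=cv2.remap(g.astype(np.float32),p[:,0].astype(np.float32)[None],p[:,1].astype(np.float32)[None],1)[0]
    D=np.gradient(cv2.GaussianBlur(v[None],(0,0),2)[0])
    i=np.argmax(np.where(rr>45,D,-9)*(rr<63)); out.append(p[i])
    j=np.argmin(np.where((rr>35)&(rr<rr[i]),D,9)); inn.append(p[j])
for n,E_,z in(('out',out,.143),('out',out,.134),('inn',inn,.134)):
    print(n,z,circ(np.array([atz(e,z,K,V) for e in E_])))
G=[atz(np.array(q)/1.5,.143,K,V) for q in((342,258),(517,203))]
print(G,np.degrees(np.arctan2(*(G[1]-G[0])[[1,0]])),(G[0]+G[1])/2)
C=[atz(np.array(q)/1.5,.068,K,V) for q in((366,207),(430,160),(478,230),(408,273))]
print(np.round(C,4),np.mean(C,0)); 
for i in range(4): e=C[(i+1)%4]-C[i]; print(np.degrees(np.arctan2(e[1],e[0])),np.linalg.norm(e))
T=[atz(np.array(q)/1.5,.018,K,V) for q in((157,154),(209,284),(15,337))];print(np.round(T,4))
E
```

```text
out 0.143 (array([0.502 , 0.3421, 0.0676]), np.float64(0.00064))
out 0.134 (array([0.5037, 0.3426, 0.0691]), np.float64(0.00065))
inn 0.134 (array([0.5009, 0.3417, 0.0542]), np.float64(0.00182))
[array([0.50645298, 0.2679449 , 0.143     ]), array([0.49777517, 0.41477597, 0.143     ])] 93.3822823293927 [0.50211408 0.34136044 0.143     ]
[[0.4795 0.2939 0.068 ]
 [0.4524 0.3623 0.068 ]
 [0.5276 0.3928 0.068 ]
 [0.5525 0.3177 0.068 ]] [0.50299235 0.34165929 0.068     ]
111.68011779109139 0.07354218453362749
22.10406991012312 0.08116739738248509
-71.65291236570035 0.07914892097247485
-161.96110452136207 0.07671836482927866
[[ 0.3802  0.0983  0.018 ]
 [ 0.5239  0.1029  0.018 ]
 [ 0.5284 -0.1316  0.018 ]]
```

Run:
```python
from h import *
go((.489,-.301,.36,-6.7))
```

```text
at [0.4984 0.3016 0.3417] [ 1.7997e+02 -4.0000e-02  1.6586e+02]
(0.489, -0.301, 0.36, -6.7) shift [-0.138  -0.5866 -0.0183] = 13 x [-0.0106 -0.0451 -0.0014]
  turn rz 3.0118 = 21 x 0.1434
```

play_rows --steps '[[[-0.0115, -0.0489, -0.0015, 0, 0, 0, 0.087], [-0.0115, -0.0489, -0.0015, 0, 0, 0, 0.087], [-0.0115, -0.0489, -0.0015, 0, 0, 0, 0.087], [-0.0115, -0.0489, -0.0015, 0, 0, 0, 0.087], [-0.0115, -0.0489, -0.0015, 0, 0, 0, 0.087], [-0.0115, -0.0489, -0.0015, 0, 0, 0, 0.087], [-0.0115, -0.0489, -0.0015, 0, 0, 0, 0.087], [-0.0115, -0.0489, -0.0015, 0, 0, 0, 0.087], [-0.0115, -0.0489, -0.0015, 0, 0, 0, 0.087], [-0.0115, -0.0489, -0.0015, 0, 0, 0, 0.087], [-0.0115, -0.0489, -0.0015, 0, 0, 0, 0.087], [-0.0115, -0.0489, -0.0015, 0, 0, 0, 0.087]]]'

```text
time_s: 4.15
tool_pos: [0.4892, -0.2997, 0.3601]
tool_rot: [179.9, 0.1, 165.9]
force: [1.6, -0.0, 0.2]
grip_width: 0.0873
grasp_force: 0.0
```

play_rows --steps '[[[0, 0, 0, 0, 0, 0.145, 0.087], [0, 0, 0, 0, 0, 0.145, 0.087], [0, 0, 0, 0, 0, 0.145, 0.087], [0, 0, 0, 0, 0, 0.145, 0.087], [0, 0, 0, 0, 0, 0.145, 0.087], [0, 0, 0, 0, 0, 0.145, 0.087], [0, 0, 0, 0, 0, 0.145, 0.087], [0, 0, 0, 0, 0, 0.145, 0.087], [0, 0, 0, 0, 0, 0.145, 0.087], [0, 0, 0, 0, 0, 0.145, 0.087]]]'

```text
time_s: 5.15
tool_pos: [0.4894, -0.2979, 0.3595]
tool_rot: [180.0, -0.1, 82.5]
force: [0.3, 0.2, 0.5]
grip_width: 0.0871
grasp_force: 0.0
```

play_rows --steps '[[[0, 0, 0, 0, 0, 0.142, 0.087], [0, 0, 0, 0, 0, 0.142, 0.087], [0, 0, 0, 0, 0, 0.142, 0.087], [0, 0, 0, 0, 0, 0.142, 0.087], [0, 0, 0, 0, 0, 0.142, 0.087], [0, 0, 0, 0, 0, 0.142, 0.087], [0, 0, 0, 0, 0, 0.142, 0.087], [0, 0, 0, 0, 0, 0.142, 0.087], [0, 0, 0, 0, 0, 0.142, 0.087], [0, 0, 0, 0, 0, 0.142, 0.087], [0, 0, 0, 0, 0, 0.142, 0.087]]]'

```text
time_s: 6.25
tool_pos: [0.4895, -0.2978, 0.3594]
tool_rot: [-179.9, -0.0, -7.0]
force: [-0.2, -0.6, 0.3]
grip_width: 0.0868
grasp_force: 0.0
```

Run:
```python
from h import *
o=get_obs();print(o['tool_pos'],o['tool_rot'],o['qpos'].round(1))
w,K,V=cam('wrist');np.savez('w2.npz',w=w,K=K,V=V)
for k in['plate_center','plate_handle','dowel0']:
  for s in silhouettes('wrist',k)[:2]: print(k,s['p'],s['extent'])
save(cv2.resize(w,(768,576),interpolation=3),'w2b.png')
```

```text
[ 0.48948304 -0.29783272  0.35940445] [-1.79940899e+02 -8.81457140e-03 -7.00786662e+00] [-26.7  13.1  67.8  79.1 -12.2  95.8 -57.7]
plate_center 0.92 [264.5, 226.6, 335.3, 322.2]
plate_center 0.76 [202.4, 67.1, 306.2, 240.3]
plate_handle 0.79 [265.4, 228.8, 337.3, 326.0]
plate_handle 0.63 [201.7, 70.0, 310.2, 243.6]
dowel0 0.77 [204.5, 15.4, 302.2, 243.3]
```

View pics/w2b.png

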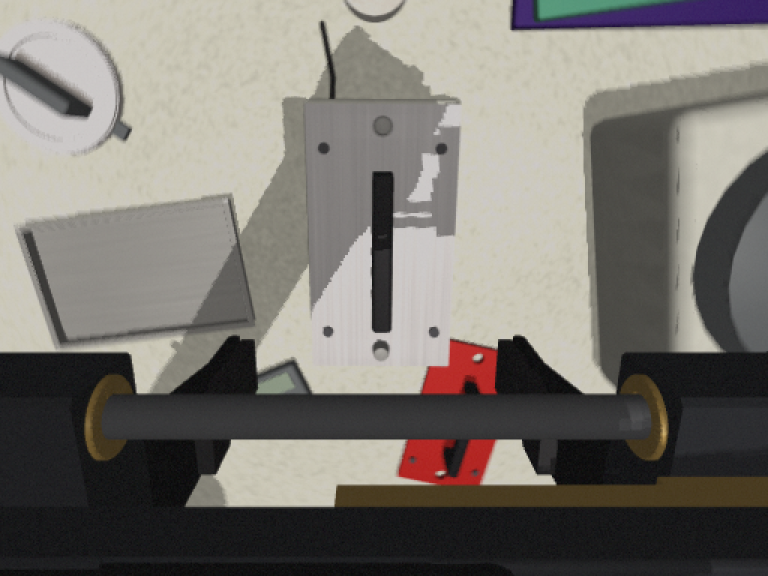

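Wrist view: the white plate is on the mixer, with dowel tips at (255,83) and (254,233) full-frame and the bar from (255,115) to (255,221). The red plate at (300,280) is lower down beside it, on the bench, so it's not the one I want.

Run:
```python
from h import *
d=np.load('w2.npz');K,V=d['K'],d['V']
A,B=[atz(np.array(q)/1.5,.201,K,V) for q in((382.5,125.5),(381,350.5))]
print('dowels',A,B,(A+B)/2,np.linalg.norm(A-B),np.degrees(np.arctan2(*(A-B)[[1,0]])))
h=[atz(np.array(q)/1.5,.233,K,V) for q in((382.5,172),(382,332))]
print('bar',h,(h[0]+h[1])/2,np.linalg.norm(h[0]-h[1]),np.degrees(np.arctan2(*(h[0]-h[1])[[1,0]])))
for t in(((233,196),.018),((253,322),.018),((18,228),.018),((60,345),.018)): print(atz(np.array(t[0])/1.5,t[1],K,V))
```

```text
dowels [ 0.57720139 -0.31407112  0.201     ] [ 0.4119172  -0.29363736  0.201     ] [ 0.4945593  -0.30385424  0.201     ] 0.1665424932274139 -7.047604383625932
bar [array([ 0.54810611, -0.31028773,  0.233     ]), array([ 0.4397062 , -0.29730535,  0.233     ])] [ 0.49390615 -0.30379654  0.233     ] 0.10917454753748747 -6.82942760316015
[ 0.53080563 -0.14810647  0.018     ]
[ 0.38549842 -0.14221486  0.018     ]
[0.52485442 0.09421513 0.018     ]
[0.38421768 0.08965566 0.018     ]
```

play_rows --steps '[[[0.0053, 0.0047, 0.03, 0, 0, 0, 0.06], [0, 0, 0.03, 0, 0, 0, 0.06], [0, 0, 0.03, 0, 0, 0, 0.06], [0, 0, 0.03, 0, 0, 0, 0.06], [0, 0, 0.02, 0, 0, 0, 0.06], [0, 0, 0.013, 0, 0, 0, 0.06], [0, 0, 0, 0, 0, 0, 0.06], [0, 0, 0, 0, 0, 0, 0.06]]]'

```text
time_s: 7.25
tool_pos: [0.4935, -0.3053, 0.2073]
tool_rot: [180.0, -0.0, -6.8]
force: [0.9, -0.1, -0.6]
grip_width: 0.0598
grasp_force: 0.0
```

Run:
```python
from h import *
o=get_obs();print(o['tool_pos'],o['tool_rot'],o['qpos'].round(1),o['force'])
w,K,V=cam('wrist');save(w[150:384,100:400],'w3.png')
```

```text
[ 0.49352128 -0.30528854  0.20730076] [ 1.79980049e+02 -4.91559327e-02 -6.82425612e+00] [-25.4  16.6  65.9  93.9 -15.4  79.4 -54.4] [ 0.94836473 -0.13582881 -0.63521129]
```

View pics/w3.png

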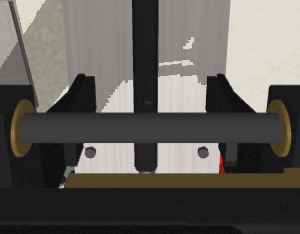

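The bar, at crop column 146, lies between the fingers (95–207), centred well enough. Closing now.

play_rows --steps '[[[0, 0, 0, 0, 0, 0, 0.01], [0, 0, 0, 0, 0, 0, 0.01], [0, 0, 0, 0, 0, 0, 0.01], [0, 0, 0, 0, 0, 0, 0.01], [0, 0, 0, 0, 0, 0, 0.01], [0, 0, 0, 0, 0, 0, 0.01], [0, 0, 0, 0, 0, 0, 0.01]]]' --force 45

```text
time_s: 8.0
tool_pos: [0.4931, -0.3051, 0.2065]
tool_rot: [-180.0, -0.0, -6.9]
force: [1.1, 0.0, -0.2]
grip_width: 0.0139
grasp_force: 0.0
```

play_rows --steps '[[[0, 0, -0.003, 0, 0, 0, 0.01], [0, 0, -0.003, 0, 0, 0, 0.01], [0, 0, -0.003, 0, 0, 0, 0.01], [0, 0, 0, 0, 0, 0, 0.01]]]'

```text
time_s: 8.4
tool_pos: [0.4933, -0.3054, 0.2162]
tool_rot: [180.0, -0.1, -6.9]
force: [0.5, 0.3, 0.3]
grip_width: 0.0103
grasp_force: 0.0
```

Run:
```python
from h import *
o=get_obs();print(o['tool_pos'],o['tool_rot'],o['wrist_torque'],o['force'])
```

```text
[ 0.49334514 -0.30538637  0.21619287] [ 1.79989373e+02 -5.79079962e-02 -6.88811313e+00] [-0.03058783  0.17078093  0.01909411] [0.47443588 0.33240349 0.29957267]
```

Run:
```python
from h import *
w,K,V=cam('wrist');b,_,_=cam('scene')
save(np.vstack([cv2.resize(w[60:384,100:400],(450,486)),]) if 0 else np.hstack([cv2.resize(w[150:384,100:400],None,fx=1.3,fy=1.3),cv2.resize(b[90:190,140:260],(365,304),interpolation=2)]),'w4.png')
```

```text
(no output)
```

View pics/w4.png

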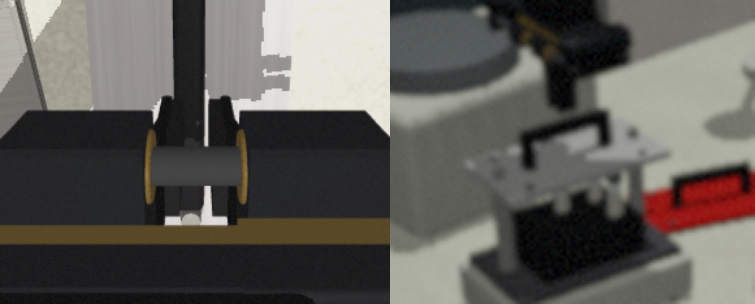

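Run:
```python
from h import *
o=get_obs();p=o['tool_pos'];b,K,V=cam('scene')
print('tcp',p,proj(p,K,V),'bar expect',proj([.4942,-.3038,.233],K,V),proj([.548,-.3103,.233],K,V),proj([.4397,-.2973,.233],K,V))
f=lambda x,y:(140+(x-390)/3.04,90+y/3.04)
print('seen tip',f(562,105),'bar ends top',f(523,137),f(608,112))
d=np.load('w2.npz');K2,V2=d['K'],d['V']
def tri(u1,K1,V1,u2,K2,V2):
    o1,d1=ray(u1,K1,V1);o2,d2=ray(u2,K2,V2)
    s=np.linalg.lstsq(np.c_[d1,-d2],o2-o1,rcond=None)[0]; a=o1+s[0]*d1;c=o2+s[1]*d2
    return ((a+c)/2).round(4),np.linalg.norm(a-c).round(4)
print(tri(f(523,137),K,V,np.array((382.5,172))/1.5,K2,V2))
print(tri(f(608,112),K,V,np.array((382,332))/1.5,K2,V2))
```

```text
tcp [ 0.49311723 -0.30516919  0.21569139] [196.25164036 133.44643761] bar expect [195.87563057 128.95763504] [181.33659141 133.19171701] [210.10992414 124.79994451]
seen tip (196.57894736842104, 124.53947368421052) bar ends top (183.75, 135.06578947368422) (211.71052631578948, 126.84210526315789)
(array([ 0.5447, -0.3085,  0.2253]), np.float64(0.007))
(array([ 0.4352, -0.2966,  0.2238]), np.float64(0.0019))
```

Run:
```python
from h import *
o=get_obs();p=o['tool_pos'];w,K,V=cam('wrist')
y=np.radians(o['tool_rot'][2]);ty=np.array([np.sin(y),-np.cos(y),0])
for dz in(0,.019,.04,.07):
  print(dz,[proj(p+ty*s+[0,0,dz],K,V).round(1) for s in(-.0435,-.005,.005,.0435)])
b,K,V=cam('scene')
m=cv2.resize(b[70:150,150:250],None,fx=7,fy=7,interpolation=2)
for dz in (0,.02,.04,.07):
  q=(proj(p+[0,0,dz],K,V)-[150,70])*7; cv2.circle(m,tuple(int(v) for v in q),5,(255,0,0),1)
save(m,'s5.png')
```

```text
0 [array([180.1, 221.7]), array([240.8, 221.8]), array([256.5, 221.9]), array([317.2, 222. ])]
0.019 [array([173.2, 233.8]), array([239.8, 234. ]), array([257.1, 234. ]), array([323.7, 234.2])]
0.04 [array([164. , 250.3]), array([238.5, 250.5]), array([257.9, 250.5]), array([332.4, 250.7])]
0.07 [array([146. , 282.2]), array([236. , 282.4]), array([259.4, 282.4]), array([349.4, 282.6])]
```

View pics/s5.png

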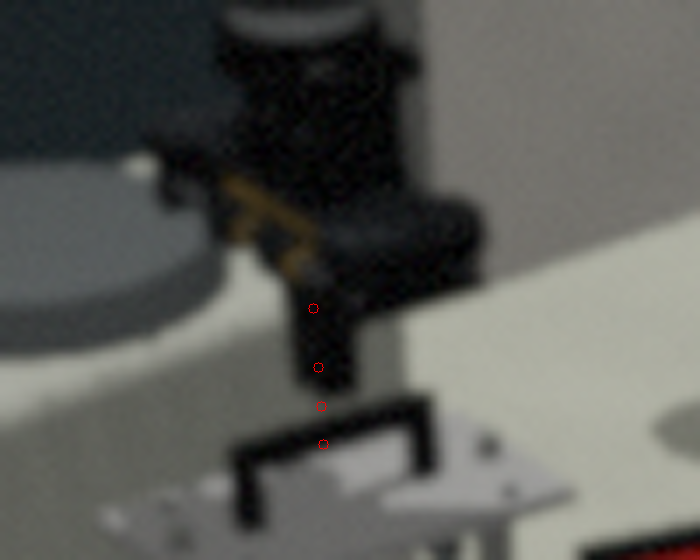

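Findings from the views: the fingertips really end about 30 mm above the reported TCP. The wrist-image finger spacing gives depth 0.175 instead of 0.206, the scene view agrees, and the fingers closed in free air above the bar. I'll work with tip z = reported z + 0.03. Next I reopen, go 40 mm lower and grip.

play_rows --steps '[[[0, 0, 0, 0, 0, 0, 0.06], [0, 0, 0, 0, 0, 0, 0.06], [0, 0, 0, 0, 0, 0, 0.06], [0, 0, 0, 0, 0, 0, 0.06], [0, 0, 0, 0, 0, 0, 0.06], [0, 0, 0, 0, 0, 0, 0.06], [0, 0, 0, 0, 0, 0, 0.06]]]'

```text
time_s: 9.35
tool_pos: [0.4931, -0.3051, 0.2156]
tool_rot: [-180.0, -0.0, -6.9]
force: [-0.5, 1.0, 0.5]
grip_width: 0.0563
grasp_force: 0.0
```

play_rows --steps '[[[0, 0, 0.01, 0, 0, 0, 0.06], [0, 0, 0.01, 0, 0, 0, 0.06], [0, 0, 0.01, 0, 0, 0, 0.06], [0, 0, 0.008, 0, 0, 0, 0.06], [0, 0, 0, 0, 0, 0, 0.06], [0, 0, 0, 0, 0, 0, 0.06]]]'

```text
time_s: 9.95
tool_pos: [0.493, -0.3052, 0.1774]
tool_rot: [180.0, 0.0, -6.9]
force: [-0.4, 1.0, -0.5]
grip_width: 0.0601
grasp_force: 0.0
```

play_rows --steps '[[[0, 0, 0, 0, 0, 0, 0.01], [0, 0, 0, 0, 0, 0, 0.01], [0, 0, 0, 0, 0, 0, 0.01], [0, 0, 0, 0, 0, 0, 0.01], [0, 0, 0, 0, 0, 0, 0.01], [0, 0, 0, 0, 0, 0, 0.01], [0, 0, 0, 0, 0, 0, 0.01], [0, 0, 0, 0, 0, 0, 0.01], [0, 0, 0, 0, 0, 0, 0.01], [0, 0, 0, 0, 0, 0, 0.01]]]' --force 45

```text
time_s: 10.95
tool_pos: [0.4933, -0.3044, 0.1775]
tool_rot: [-179.9, 0.0, -6.9]
force: [0.1, 3.3, 1.8]
grip_width: 0.0135
grasp_force: 44.3
```

play_rows --steps '[[[0, 0, -0.003, 0, 0, 0, 0.01], [0, 0, -0.004, 0, 0, 0, 0.01], [0, 0, -0.005, 0, 0, 0, 0.01], [0, 0, -0.005, 0, 0, 0, 0.01], [0, 0, -0.005, 0, 0, 0, 0.01], [0, 0, -0.005, 0, 0, 0, 0.01]]]'

```text
time_s: 11.55
tool_pos: [0.4925, -0.3067, 0.2054]
tool_rot: [179.9, -0.0, -7.0]
force: [-0.8, -0.5, -4.6]
grip_width: 0.0133
grasp_force: 44.2
```

Run:
```python
from h import *
o=get_obs();print(o['tool_pos'],o['tool_rot'],o['wrist_torque'],o['force'],o['grip_width'],o['grasp_force'],o['qpos'].round(1))
```

```text
[ 0.49250035 -0.30667683  0.20544228] [ 1.79881874e+02 -1.39872495e-02 -6.95438764e+00] [-0.0743708   0.14156702  0.00537268] [-0.78746974 -0.46466038 -4.58483954] 0.013315318175987622 44.18217435479164 [-25.1  16.5  65.5  94.1 -15.2  79.2 -54.6]
```

Run:
```python
from h import *
go((.4925,-.3067,.285,None),(.453,-.022,.285,91))
```

```text
at [ 0.4925 -0.3067  0.2054] [ 1.7988e+02 -1.0000e-02 -6.9500e+00]
(0.4925, -0.3067, 0.285, None) shift [ 0.      0.     -0.0796] = 2 x [ 0.      0.     -0.0398]
(0.453, -0.022, 0.285, 91) shift [-0.0737 -0.2778 -0.    ] = 6 x [-0.0123 -0.0463 -0.    ]
  turn rz -1.7096 = 12 x -0.1425
```

play_rows --steps '[[[0, 0, -0.02, 0, 0, 0, 0.01], [0, 0, -0.02, 0, 0, 0, 0.01], [0, 0, -0.02, 0, 0, 0, 0.01], [0, 0, -0.02, 0, 0, 0, 0.01], [-0.009, -0.0347, 0, 0, 0, 0, 0.01], [-0.009, -0.0347, 0, 0, 0, 0, 0.01], [-0.009, -0.0347, 0, 0, 0, 0, 0.01], [-0.009, -0.0347, 0, 0, 0, 0, 0.01], [-0.009, -0.0347, 0, 0, 0, 0, 0.01], [-0.009, -0.0347, 0, 0, 0, 0, 0.01], [-0.009, -0.0347, 0, 0, 0, 0, 0.01], [-0.009, -0.0347, 0, 0, 0, 0, 0.01]]]'

```text
time_s: 12.75
tool_pos: [0.4549, -0.0213, 0.2852]
tool_rot: [-180.0, -0.1, -7.0]
force: [1.1, -0.5, -4.7]
grip_width: 0.0137
grasp_force: 44.9
```

play_rows --steps '[[[0, 0, 0, 0, 0, -0.1425, 0.01], [0, 0, 0, 0, 0, -0.1425, 0.01], [0, 0, 0, 0, 0, -0.1425, 0.01], [0, 0, 0, 0, 0, -0.1425, 0.01], [0, 0, 0, 0, 0, -0.1425, 0.01], [0, 0, 0, 0, 0, -0.1425, 0.01], [0, 0, 0, 0, 0, -0.1425, 0.01], [0, 0, 0, 0, 0, -0.1425, 0.01], [0, 0, 0, 0, 0, -0.1425, 0.01], [0, 0, 0, 0, 0, -0.1425, 0.01], [0, 0, 0, 0, 0, -0.1425, 0.01], [0, 0, 0, 0, 0, -0.1425, 0.01]]]'

```text
time_s: 13.95
tool_pos: [0.4553, -0.0229, 0.2849]
tool_rot: [179.9, -0.0, 91.2]
force: [0.2, -0.2, -4.2]
grip_width: 0.0131
grasp_force: 44.9
```

Run:
```python
from h import *
o=get_obs();print(o['tool_pos'],o['tool_rot'],o['qpos'].round(1),o['force'],o['grasp_force'])
w,K,V=cam('wrist');np.savez('w6.npz',w=w,K=K,V=V)
t,K2,V2=cam('top');np.savez('t6.npz',w=t,K=K2,V=V2)
save(np.hstack([cv2.resize(w[:270,60:440],(480,340)),cv2.resize(t[140:270,200:320],(314,340),interpolation=2)]),'w6.png')
for c in('wrist','top'):
  for s in silhouettes(c,'tray')[:1]: print(c,s['p'],s['extent'])
```

```text
[ 0.45531293 -0.02286712  0.28486725] [ 1.79940795e+02 -6.15145352e-04  9.12438340e+01] [-61.7 -16.3  50.7 101.8  12.5  88.6 -11.2] [ 0.20178999 -0.1656909  -4.2261059 ] 44.85864353366196
wrist 0.71 [239.4, 68.1, 263.3, 93.8]
top 0.68 [235.7, 206.4, 265.0, 244.5]
```

View pics/w6.png

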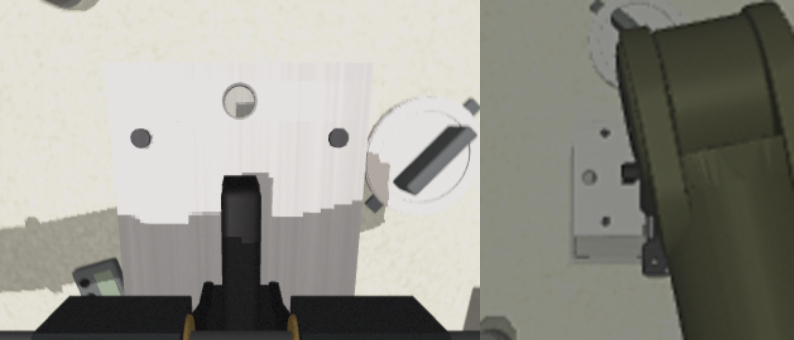

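play_rows --steps '[[[0, 0, 0.03, 0, 0, 0, 0.01], [0, 0, 0.035, 0, 0, 0, 0.01], [0, 0, 0.035, 0, 0, 0, 0.01], [0, 0, 0.035, 0, 0, 0, 0.01], [0, 0, 0.035, 0, 0, 0, 0.01], [0, 0, 0.035, 0, 0, 0, 0.01], [0, 0, 0.03, 0, 0, 0, 0.01], [0, 0, 0.02, 0, 0, 0, 0.01], [0, 0, 0.01, 0, 0, 0, 0.01], [0, 0, 0, 0, 0, 0, 0.01], [0, 0, 0, 0, 0, 0, 0.01]]]'

```text
time_s: 15.25
tool_pos: [0.4554, -0.0213, 0.02]
tool_rot: [180.0, 0.0, 91.0]
force: [0.3, 0.3, -4.5]
grip_width: 0.0136
grasp_force: 44.9
```

Run:
```python
from h import *
o=get_obs();print(o['tool_pos'],o['tool_rot'],o['qpos'].round(1),o['force'],o['grasp_force'])
b,K,V=cam('scene')
save(cv2.resize(b[160:270,190:330],None,fx=4,fy=4,interpolation=2),'s7.png')
```

```text
[ 0.45540171 -0.02131275  0.02002382] [1.79965532e+02 4.46846594e-02 9.09897292e+01] [-62.4   6.8  65.3 122.6  -7.5  54.8   8.1] [ 0.26032025  0.32383449 -4.53973567] 44.858307307586074
```

View pics/s7.png

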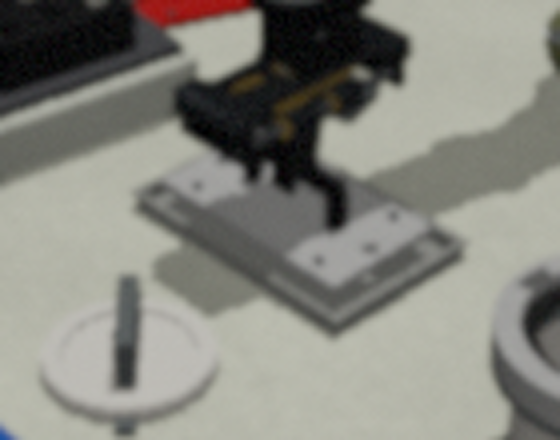

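The plate is over the tray and squarely aligned. I'll lower the last bit.

play_rows --steps '[[[0, 0, 0.005, 0, 0, 0, 0.01], [0, 0, 0.005, 0, 0, 0, 0.01], [0, 0, 0.004, 0, 0, 0, 0.01], [0, 0, 0.003, 0, 0, 0, 0.01], [0, 0, 0.002, 0, 0, 0, 0.01], [0, 0, 0, 0, 0, 0, 0.01]]]'

```text
time_s: 15.9
tool_pos: [0.4542, -0.0209, 0.0005]
tool_rot: [-179.9, -0.0, 91.1]
force: [-3.7, 0.9, 2.2]
grip_width: 0.0136
grasp_force: 45.0
```

play_rows --steps '[[[0, 0, 0, 0, 0, 0, 0.05], [0, 0, 0, 0, 0, 0, 0.05], [0, 0, 0, 0, 0, 0, 0.05], [0, 0, 0, 0, 0, 0, 0.05], [0, 0, 0, 0, 0, 0, 0.05], [0, 0, -0.01, 0, 0, 0, 0.05], [0, 0, -0.03, 0, 0, 0, 0.05], [0, 0, -0.04, 0, 0, 0, 0.05], [0, 0, -0.05, 0, 0, 0, 0.05], [0, 0, -0.05, 0, 0, 0, 0.05], [0, 0, -0.05, 0, 0, 0, 0.05], [0, 0, -0.02, 0, 0, 0, 0.05]]]'

```text
time_s: 17.1
tool_pos: [0.457, -0.0205, 0.2554]
tool_rot: [179.6, -0.2, 91.1]
force: [-0.1, -0.5, -0.8]
grip_width: 0.0501
grasp_force: 0.0
```

Run:
```python
from h import *
o=get_obs();print(o['qpos'].round(1),o['force'])
go((.494,-.304,.30,38))
b,K,V=cam('scene')
save(cv2.resize(b[100:270,150:330],None,fx=3,fy=3,interpolation=2),'s8.png')
```

```text
[-61.1 -15.8  51.1 104.9  12.1  84.8 -11. ] [-0.12005084 -0.47964573 -0.76672793]
at [ 0.457  -0.0205  0.2554] [179.59  -0.21  91.1 ]
(0.494, -0.304, 0.3, 38) shift [-0.2842  0.0315 -0.0446] = 6 x [-0.0474  0.0052 -0.0074]
  turn rz 0.9268 = 7 x 0.1324
```

View pics/s8.png

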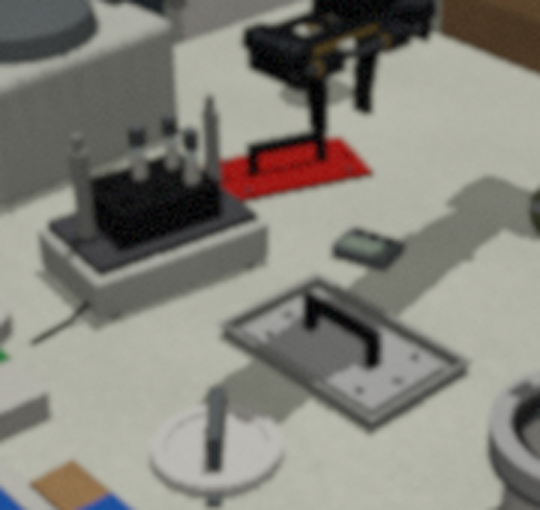

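The plate lies flat in the tray, and three tubes stand in the rack. Moving over the mixer now.

play_rows --steps '[[[-0.0474, 0.0052, -0.0074, 0, 0, 0, 0.05], [-0.0474, 0.0052, -0.0074, 0, 0, 0, 0.05], [-0.0474, 0.0052, -0.0074, 0, 0, 0, 0.05], [-0.0474, 0.0052, -0.0074, 0, 0, 0, 0.04], [-0.0474, 0.0052, -0.0074, 0, 0, 0, 0.03], [-0.0474, 0.0052, -0.0074, 0, 0, 0, 0.03]]]'

```text
time_s: 17.75
tool_pos: [0.4918, -0.2952, 0.2938]
tool_rot: [-180.0, -0.1, 91.4]
force: [0.5, -0.1, 2.7]
grip_width: 0.0346
grasp_force: 0.0
```

play_rows --steps '[[[0, 0, 0, 0, 0, 0.1324, 0.03], [0, 0, 0, 0, 0, 0.1324, 0.03], [0, 0, 0, 0, 0, 0.1324, 0.03], [0, 0, 0, 0, 0, 0.1324, 0.03], [0, 0, 0, 0, 0, 0.1324, 0.03], [0, 0, 0, 0, 0, 0.1324, 0.03], [0, 0, 0, 0, 0, 0.1324, 0.03], [0, 0, 0, 0, 0, 0, 0.03]]]'

```text
time_s: 18.55
tool_pos: [0.4898, -0.2958, 0.2938]
tool_rot: [-179.9, 0.0, 37.9]
force: [-0.2, 0.4, 0.2]
grip_width: 0.0303
grasp_force: 0.0
```

Run:
```python
from h import *
o=get_obs();print(o['tool_pos'],o['tool_rot'],o['qpos'].round(1))
w,K,V=cam('wrist');np.savez('w9.npz',w=w,K=K,V=V)
for k in['tube0_center']:
  for s in silhouettes('wrist',k)[:6]: 
    ys,xs=np.nonzero(s['pixels']);print(k,s['p'],s['extent'])
save(cv2.resize(w[:280,80:450],None,fx=2,fy=2,interpolation=3),'w9.png')
```

```text
[ 0.48984314 -0.29583003  0.29380319] [-1.79938674e+02  3.50554673e-02  3.78966999e+01] [-30.4  14.1  70.9  86.7 -13.3  88.7 -11.8]
tube0_center 0.74 [234.5, 193.3, 252.1, 231.8]
tube0_center 0.39 [202.3, 171.8, 227.4, 202.9]
tube0_center 0.18 [161.7, 15.8, 354.7, 246.4]
```

View pics/w9.png

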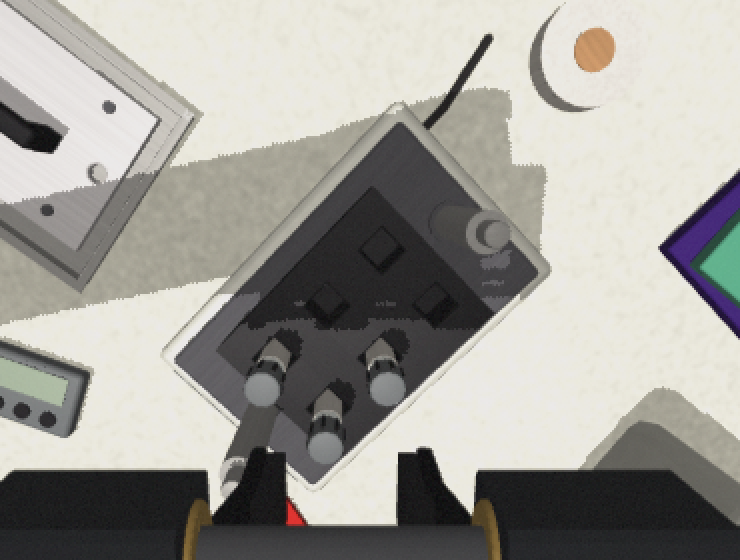

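Three tubes; the cap tops in full-frame wrist pixels are at A (211.5,194), B (243,223.5) and C (273.5,194). The far three wells are empty.

Run:
```python
from h import *
d=np.load('w9.npz');K,V=d['K'],d['V']
for n,q in dict(A=(211.5,194),B=(243,223.5),C=(273.5,194)).items(): print(n,atz(q,.179,K,V).round(4))
dd=atz((80+492/2,232/2),.201,K,V);print('dowel',dd)
# wells
c=np.array([.4942,-.3038]);a=np.radians(-6.95);R=np.array([[np.cos(a),-np.sin(a)],[np.sin(a),np.cos(a)]])
for i in(-1,0,1):
  for j in(-.5,.5): print(i,j,(c+R@[i*.044,j*.044]).round(4))
```

```text
A [ 0.4534 -0.2767  0.179 ]
B [ 0.4479 -0.3202  0.179 ]
C [ 0.4912 -0.3248  0.179 ]
dowel [ 0.57719319 -0.31083092  0.201     ]
-1 -0.5 [ 0.4479 -0.3203]
-1 0.5 [ 0.4532 -0.2766]
0 -0.5 [ 0.4915 -0.3256]
0 0.5 [ 0.4969 -0.282 ]
1 -0.5 [ 0.5352 -0.331 ]
1 0.5 [ 0.5405 -0.2873]
```

Run:
```python
from h import *
go((.4913,-.3252,.29,None),(.4913,-.3252,.117,None),(.4913,-.3252,.26,None))
```

```text
at [ 0.4899 -0.2958  0.294 ] [-1.7994e+02  2.0000e-02  3.8110e+01]
(0.4913, -0.3252, 0.29, None) shift [-0.0171  0.024   0.004 ] = 1 x [-0.0171  0.024   0.004 ]
(0.4913, -0.3252, 0.117, None) shift [0.    0.    0.173] = 4 x [0.     0.     0.0432]
(0.4913, -0.3252, 0.26, None) shift [ 0.     0.    -0.143] = 3 x [ 0.      0.     -0.0477]
```

play_rows --steps '[[[-0.017, 0.024, 0.004, 0, 0, 0, 0.028], [0, 0, 0.03, 0, 0, 0, 0.028], [0, 0, 0.03, 0, 0, 0, 0.028], [0, 0, 0.02, 0, 0, 0, 0.028], [0, 0, 0, 0, 0, 0, 0.028]]]'

```text
time_s: 19.15
tool_pos: [0.4898, -0.3238, 0.2075]
tool_rot: [-179.7, 0.1, 38.0]
force: [-0.9, -1.0, 0.4]
grip_width: 0.0286
grasp_force: 0.0
```

Run:
```python
from h import *
print([get_obs()['qpos'].round(1)]);go((.4913,-.3252,.117,None))
```

```text
[array([-23.7,  19.6,  68.1,  92.6, -18.3,  80.6,  -5.6])]
at [ 0.4898 -0.3238  0.2075] [-1.7969e+02  1.3000e-01  3.8050e+01]
(0.4913, -0.3252, 0.117, None) shift [0.0003 0.002  0.0905] = 2 x [0.0001 0.001  0.0452]
```

play_rows --steps '[[[0, 0.0015, 0.02, 0, 0, 0, 0.028], [0, 0, 0.02, 0, 0, 0, 0.028], [0, 0, 0.02, 0, 0, 0, 0.028], [0, 0, 0.02, 0, 0, 0, 0.028], [0, 0, 0.01, 0, 0, 0, 0.028], [0, 0, 0, 0, 0, 0, 0.028], [0, 0, 0, 0, 0, 0, 0.01], [0, 0, 0, 0, 0, 0, 0.01], [0, 0, 0, 0, 0, 0, 0.01], [0, 0, 0, 0, 0, 0, 0.01], [0, 0, 0, 0, 0, 0, 0.01]]]' --force 12

```text
time_s: 20.25
tool_pos: [0.4928, -0.3266, 0.1215]
tool_rot: [180.0, -0.1, 37.9]
force: [-1.6, 1.2, 6.3]
grip_width: 0.0183
grasp_force: 11.9
```

Run:
```python
from h import *
o=get_obs();print(o['tool_pos'],o['force'],o['grip_width'],o['grasp_force'])
# cells
c=np.array([.502,.3418]);a=18.4
for k in(45,135,225,315): t=np.radians(a+k);print(a+k,(c+.02828*np.array([np.cos(t),np.sin(t)])).round(4))
```

```text
[ 0.4927872  -0.32662357  0.12147079] [-1.56936195  1.23736216  6.27933026] 0.018254276931425516 11.888565178960562
63.4 [0.5147 0.3671]
153.4 [0.4767 0.3545]
243.4 [0.4893 0.3165]
333.4 [0.5273 0.3291]
```

play_rows --steps '[[[0, 0, -0.005, 0, 0, 0, 0.01], [0, 0, -0.01, 0, 0, 0, 0.01], [0, 0, 0, 0, 0, 0, 0.01]]]'

```text
time_s: 20.55
tool_pos: [0.4929, -0.3269, 0.1368]
tool_rot: [179.9, -0.1, 37.9]
force: [-0.2, 1.0, -1.1]
grip_width: 0.0189
grasp_force: 11.9
```

Run:
```python
from h import *
o=get_obs();print(o['tool_pos'],o['force'],o['grip_width'],o['grasp_force'],o['qpos'].round(1))
w,K,V=cam('wrist');b,K2,V2=cam('scene')
save(np.hstack([cv2.resize(w[110:320,150:350],(400,420)),cv2.resize(b[90:190,150:245],(399,420),interpolation=2)]),'w10.png')
```

```text
[ 0.49288644 -0.32687651  0.13681709] [-0.15164088  0.97598405 -1.0536965 ] 0.018926070515846428 11.902771471068263 [-21.1  23.   65.3  97.8 -21.8  73.2  -3.2]
```

View pics/w10.png

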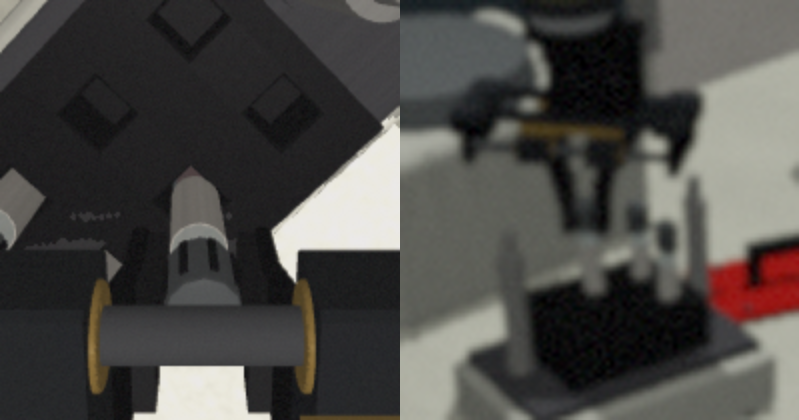

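Run:
```python
from h import *
go((.4929,-.3269,.26,None),(.4767,.3545,.26,153.4),(.4767,.3545,.075,None))
go((.4929,-.3269,.26,None),(.4893,.3165,.26,63.4),(.4767,.3545,.075,None))
```

```text
at [ 0.4925 -0.3265  0.1357] [ 1.7999e+02 -2.0000e-02  3.7940e+01]
(0.4929, -0.3269, 0.26, None) shift [ 0.      0.0006 -0.1243] = 3 x [ 0.      0.0002 -0.0414]
(0.4767, 0.3545, 0.26, 153.4) shift [ 0.4062 -0.5473 -0.    ] = 14 x [ 0.029  -0.0391 -0.    ]
  turn rz -2.0152 = 14 x -0.1439
(0.4767, 0.3545, 0.075, None) shift [0.    0.    0.185] = 4 x [0.     0.     0.0462]
at [ 0.4925 -0.3265  0.1357] [ 1.7999e+02 -2.0000e-02  3.7940e+01]
(0.4929, -0.3269, 0.26, None) shift [ 0.      0.0006 -0.1243] = 3 x [ 0.      0.0002 -0.0414]
(0.4893, 0.3165, 0.26, 63.4) shift [ 0.3927 -0.5096 -0.    ] = 13 x [ 0.0302 -0.0392 -0.    ]
  turn rz -0.4444 = 3 x -0.1481
(0.4767, 0.3545, 0.075, None) shift [ 0.0283 -0.0283  0.185 ] = 4 x [ 0.0071 -0.0071  0.0462]
```

play_rows --steps '[[[0, 0, -0.03, 0, 0, 0, 0.01], [0, 0, -0.045, 0, 0, 0, 0.01], [0, 0, -0.045, 0, 0, 0, 0.01], [0, 0, -0.004, 0, 0, 0, 0.01], [0.0302, -0.0392, 0, 0, 0, 0, 0.01], [0.0302, -0.0392, 0, 0, 0, 0, 0.01], [0.0302, -0.0392, 0, 0, 0, 0, 0.01], [0.0302, -0.0392, 0, 0, 0, 0, 0.01], [0.0302, -0.0392, 0, 0, 0, 0, 0.01], [0.0302, -0.0392, 0, 0, 0, 0, 0.01]]]'

```text
time_s: 21.65
tool_pos: [0.4901, -0.0271, 0.2592]
tool_rot: [-179.9, -0.1, 38.0]
force: [0.6, 1.2, -0.3]
grip_width: 0.0185
grasp_force: 12.0
```

play_rows --steps '[[[0.0302, -0.0392, 0, 0, 0, 0, 0.01], [0.0302, -0.0392, 0, 0, 0, 0, 0.01], [0.0302, -0.0392, 0, 0, 0, 0, 0.01], [0.0302, -0.0392, 0, 0, 0, 0, 0.01], [0.0302, -0.0392, 0, 0, 0, 0, 0.01], [0.0302, -0.0392, 0, 0, 0, 0, 0.01], [0.0302, -0.0392, 0, 0, 0, 0, 0.01], [0, 0, 0, 0, 0, -0.148, 0.01], [0, 0, 0, 0, 0, -0.148, 0.01], [0, 0, 0, 0, 0, -0.148, 0.01], [0, 0, 0, 0, 0, 0, 0.01]]]'

```text
time_s: 22.75
tool_pos: [0.4884, 0.3168, 0.2586]
tool_rot: [-179.9, 0.1, 63.4]
force: [-0.2, 0.1, -0.2]
grip_width: 0.0187
grasp_force: 12.0
```

Run:
```python
from h import *
o=get_obs();print(o['force'],o['grip_width'],o['grasp_force'],o['qpos'].round(1))
go((.4893,.3165,.26,63.4))
```

```text
[-0.19474428  0.11654717 -0.17410073] 0.018705850951337012 11.959003159281565 [-67.3   9.6  36.4  88.3  -5.7  84.1 -57.3]
at [0.4884 0.3168 0.2586] [-1.7994e+02  6.0000e-02  6.3410e+01]
(0.4893, 0.3165, 0.26, 63.4) shift [ 0.0001  0.0009 -0.0014] = 1 x [ 0.0001  0.0009 -0.0014]
  turn rz 0.0001 = 1 x 0.0001
```

play_rows --steps '[[[0, 0, 0.03, 0, 0, 0, 0.01], [0, 0, 0.04, 0, 0, 0, 0.01], [0, 0, 0.04, 0, 0, 0, 0.01], [0, 0, 0.03, 0, 0, 0, 0.01], [0, 0, 0.02, 0, 0, 0, 0.01], [0, 0, 0.015, 0, 0, 0, 0.01], [0, 0, 0.01, 0, 0, 0, 0.01], [0, 0, 0.005, 0, 0, 0, 0.01], [0, 0, 0.003, 0, 0, 0, 0.01], [0, 0, 0, 0, 0, 0, 0.01]]]'

```text
time_s: 23.75
tool_pos: [0.489, 0.3172, 0.067]
tool_rot: [-180.0, -0.1, 63.4]
force: [0.2, -0.4, 0.1]
grip_width: 0.0185
grasp_force: 12.0
```

play_rows --steps '[[[0, 0, 0.002, 0, 0, 0, 0.01], [0, 0, 0.002, 0, 0, 0, 0.01], [0, 0, 0.001, 0, 0, 0, 0.01], [0, 0, 0, 0, 0, 0, 0.01]]]'

```text
time_s: 24.15
tool_pos: [0.4886, 0.317, 0.0616]
tool_rot: [-180.0, -0.0, 63.4]
force: [-0.2, -0.1, 0.1]
grip_width: 0.0189
grasp_force: 12.0
```

play_rows --steps '[[[0, 0, 0.001, 0, 0, 0, 0.01], [0, 0, 0.001, 0, 0, 0, 0.01], [0, 0, 0.001, 0, 0, 0, 0.01], [0, 0, 0, 0, 0, 0, 0.01]]]'

```text
time_s: 24.55
tool_pos: [0.4885, 0.3169, 0.0584]
tool_rot: [-180.0, 0.0, 63.4]
force: [0.0, -0.2, -1.3]
grip_width: 0.0185
grasp_force: 12.0
```

play_rows --steps '[[[0, 0, 0.001, 0, 0, 0, 0.01], [0, 0, 0, 0, 0, 0, 0.01]]]'

```text
time_s: 24.75
tool_pos: [0.4887, 0.3171, 0.0577]
tool_rot: [-180.0, -0.0, 63.4]
force: [0.0, -0.3, 0.2]
grip_width: 0.0182
grasp_force: 12.0
```

play_rows --steps '[[[0, 0, 0.0008, 0, 0, 0, 0.01], [0, 0, 0, 0, 0, 0, 0.01], [0, 0, 0, 0, 0, 0, 0.022], [0, 0, 0, 0, 0, 0, 0.025], [0, 0, 0, 0, 0, 0, 0.027], [0, 0, 0, 0, 0, 0, 0.027], [0, 0, 0, 0, 0, 0, 0.027], [0, 0, -0.01, 0, 0, 0, 0.027], [0, 0, -0.02, 0, 0, 0, 0.027], [0, 0, -0.05, 0, 0, 0, 0.027], [0, 0, -0.05, 0, 0, 0, 0.027], [0, 0, -0.05, 0, 0, 0, 0.027]]]'

```text
time_s: 25.95
tool_pos: [0.4886, 0.3164, 0.2395]
tool_rot: [-180.0, -0.0, 63.3]
force: [0.4, 0.2, -0.1]
grip_width: 0.027
grasp_force: 0.0
```

Run:
```python
from h import *
w,K,V=cam('wrist')
np.savez('w11.npz',w=w,K=K,V=V)
save(cv2.resize(w[90:300,150:360],None,fx=2,fy=2),'w11.png')
print(get_obs()['force'],get_obs()['qpos'].round(1))
go((.4913,-.3252,.25,38),(.4480,-.3202,.25,None))
```

```text
[3.10864058 1.41348571 6.73875127] [-67.5   9.5  36.7  89.5  -5.9  82.1 -57.1]
at [0.4925 0.3189 0.2489] [179.75  -0.8   63.35]
(0.4913, -0.3252, 0.25, 38) shift [-0.5762  0.2879 -0.0011] = 13 x [-0.0443  0.0221 -0.0001]
  turn rz 0.4424 = 3 x 0.1475
(0.448, -0.3202, 0.25, None) shift [-0.031  -0.0306 -0.    ] = 1 x [-0.031  -0.0306 -0.    ]
```

View pics/w11.png

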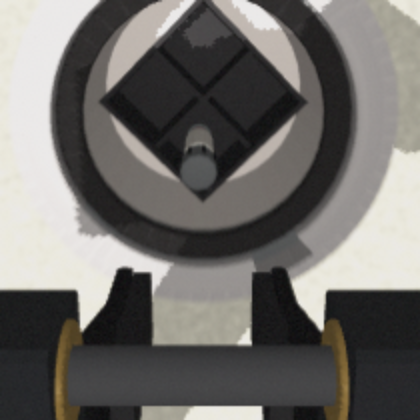

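Tube 1 stands upright in the near cell. Next is tube B.

Run:
```python
from h import *
go((.4480,-.3202,.26,38))
```

```text
at [0.4925 0.3189 0.2489] [179.75  -0.8   63.35]
(0.448, -0.3202, 0.26, 38) shift [-0.5912  0.2469 -0.0111] = 13 x [-0.0455  0.019  -0.0009]
  turn rz 0.4424 = 3 x 0.1475
```

play_rows --steps '[[[-0.0452, 0.0192, -0.001, 0, 0, 0, 0.027], [-0.0452, 0.0192, -0.001, 0, 0, 0, 0.027], [-0.0452, 0.0192, -0.001, 0, 0, 0, 0.027], [-0.0452, 0.0192, -0.001, 0, 0, 0, 0.027], [-0.0452, 0.0192, -0.001, 0, 0, 0, 0.027], [-0.0452, 0.0192, -0.001, 0, 0, 0, 0.027], [-0.0452, 0.0192, -0.001, 0, 0, 0, 0.027], [-0.0452, 0.0192, -0.001, 0, 0, 0, 0.027], [-0.0452, 0.0192, -0.001, 0, 0, 0, 0.027], [-0.0452, 0.0192, -0.001, 0, 0, 0, 0.027]]]'

```text
time_s: 27.0
tool_pos: [0.4573, -0.1755, 0.247]
tool_rot: [180.0, -0.1, 63.3]
force: [1.0, 0.1, -0.3]
grip_width: 0.027
grasp_force: 0.0
```

play_rows --steps '[[[-0.0452, 0.0192, -0.001, 0, 0, 0, 0.027], [-0.0452, 0.0192, -0.001, 0, 0, 0, 0.027], [-0.0452, 0.0192, -0.001, 0, 0, 0, 0.027], [0, 0, 0, 0, 0, 0.1475, 0.027], [0, 0, 0, 0, 0, 0.1475, 0.027], [0, 0, 0, 0, 0, 0.1475, 0.027], [0, 0, 0.02, 0, 0, 0, 0.027], [0, 0, 0.02, 0, 0, 0, 0.027], [0, 0, 0, 0, 0, 0, 0.027]]]'

```text
time_s: 27.9
tool_pos: [0.4471, -0.3192, 0.2078]
tool_rot: [-179.8, 0.1, 38.0]
force: [-0.5, 0.8, 0.2]
grip_width: 0.027
grasp_force: 0.0
```

Run:
```python
from h import *
print(get_obs()['qpos'].round(1))
go((.4480,-.3202,.1205,38))
```

```text
[-28.9  11.3  70.   97.9 -10.8  78.7  -9.1]
at [ 0.4471 -0.3192  0.2078] [-1.7976e+02  8.0000e-02  3.8000e+01]
(0.448, -0.3202, 0.1205, 38) shift [0.0001 0.0013 0.0873] = 2 x [0.0001 0.0007 0.0436]
  turn rz 0.0 = 1 x 0.0
```

play_rows --steps '[[[0, 0.0013, 0.02, 0, 0, 0, 0.027], [0, 0, 0.02, 0, 0, 0, 0.027], [0, 0, 0.02, 0, 0, 0, 0.027], [0, 0, 0.015, 0, 0, 0, 0.027], [0, 0, 0.009, 0, 0, 0, 0.027], [0, 0, 0, 0, 0, 0, 0.027]]]'

```text
time_s: 28.5
tool_pos: [0.4489, -0.3209, 0.1251]
tool_rot: [-179.9, 0.0, 38.0]
force: [-1.0, -0.3, 0.1]
grip_width: 0.0271
grasp_force: 0.0
```

play_rows --steps '[[[0, 0, 0, 0, 0, 0, 0.01], [0, 0, 0, 0, 0, 0, 0.01], [0, 0, 0, 0, 0, 0, 0.01], [0, 0, 0, 0, 0, 0, 0.01], [0, 0, 0, 0, 0, 0, 0.01]]]'

```text
time_s: 29.0
tool_pos: [0.4496, -0.3213, 0.1263]
tool_rot: [-180.0, -0.0, 38.0]
force: [-1.0, 1.9, 5.8]
grip_width: 0.0187
grasp_force: 12.0
```

play_rows --steps '[[[0, 0, -0.01, 0, 0, 0, 0.01], [0, 0, -0.03, 0, 0, 0, 0.01], [0, 0, -0.05, 0, 0, 0, 0.01], [0, 0, -0.045, 0, 0, 0, 0.01], [0, 0, 0, 0, 0, 0, 0.01]]]'

```text
time_s: 29.5
tool_pos: [0.452, -0.3241, 0.2669]
tool_rot: [179.5, -0.3, 38.0]
force: [-0.1, -0.8, -0.8]
grip_width: 0.019
grasp_force: 12.0
```

Run:
```python
from h import *
print(get_obs()['qpos'].round(1))
go((.5147,.3671,.26,63.4))
```

```text
[-27.9   8.3  68.   92.2  -7.9  84.1 -11.5]
at [ 0.452  -0.3241  0.2669] [179.48  -0.29  38.  ]
(0.5147, 0.3671, 0.26, 63.4) shift [ 0.475  -0.5061  0.0069] = 14 x [ 0.0339 -0.0362  0.0005]
  turn rz -0.4434 = 3 x -0.1478
```

play_rows --steps '[[[0.0339, -0.036, 0, 0, 0, 0, 0.01], [0.0339, -0.036, 0, 0, 0, 0, 0.01], [0.0339, -0.036, 0, 0, 0, 0, 0.01], [0.0339, -0.036, 0, 0, 0, 0, 0.01], [0.0339, -0.036, 0, 0, 0, 0, 0.01], [0.0339, -0.036, 0, 0, 0, 0, 0.01], [0.0339, -0.036, 0, 0, 0, 0, 0.01], [0.0339, -0.036, 0, 0, 0, 0, 0.01], [0.0339, -0.036, 0, 0, 0, 0, 0.01], [0.0339, -0.036, 0, 0, 0, 0, 0.01], [0.0339, -0.036, 0, 0, 0, 0, 0.01], [0.0339, -0.036, 0, 0, 0, 0, 0.01]]]'

```text
time_s: 30.7
tool_pos: [0.5037, 0.2715, 0.2605]
tool_rot: [-180.0, -0.0, 38.0]
force: [1.3, -0.5, 0.6]
grip_width: 0.0185
grasp_force: 12.0
```

play_rows --steps '[[[0.0339, -0.036, 0, 0, 0, 0, 0.01], [0.0339, -0.036, 0, 0, 0, 0, 0.01], [0, 0, 0, 0, 0, -0.148, 0.01], [0, 0, 0, 0, 0, -0.148, 0.01], [0, 0, 0, 0, 0, -0.148, 0.01], [0, 0, 0, 0, 0, 0, 0.01], [0, 0, 0, 0, 0, 0, 0.01]]]'

```text
time_s: 31.4
tool_pos: [0.5128, 0.3679, 0.2605]
tool_rot: [-180.0, -0.0, 63.2]
force: [0.4, -0.6, 0.1]
grip_width: 0.0185
grasp_force: 12.0
```

Run:
```python
from h import *
print(get_obs()['qpos'].round(1),get_obs()['grip_width'])
go((.5147,.3671,.26,63.4))
```

```text
[-61.   15.7  29.   80.8  -7.6  85.4 -59.1] 0.018538056675608167
at [0.5128 0.3679 0.2605] [-179.97   -0.     63.24]
(0.5147, 0.3671, 0.26, 63.4) shift [0.0001 0.0021 0.0005] = 1 x [0.0001 0.0021 0.0005]
  turn rz -0.0028 = 1 x -0.0028
```

play_rows --steps '[[[0, 0.002, 0.03, 0, 0, 0, 0.01], [0, 0, 0.04, 0, 0, 0, 0.01], [0, 0, 0.04, 0, 0, 0, 0.01], [0, 0, 0.03, 0, 0, 0, 0.01], [0, 0, 0.02, 0, 0, 0, 0.01], [0, 0, 0.015, 0, 0, 0, 0.01], [0, 0, 0.01, 0, 0, 0, 0.01], [0, 0, 0.005, 0, 0, 0, 0.01], [0, 0, 0.003, 0, 0, 0, 0.01], [0, 0, 0.002, 0, 0, 0, 0.01], [0, 0, 0.002, 0, 0, 0, 0.01], [0, 0, 0, 0, 0, 0, 0.01]]]'

```text
time_s: 32.6
tool_pos: [0.5146, 0.3675, 0.0641]
tool_rot: [-180.0, -0.0, 63.5]
force: [-0.8, -0.1, -0.2]
grip_width: 0.0189
grasp_force: 12.0
```

play_rows --steps '[[[0, 0, 0.001, 0, 0, 0, 0.01], [0, 0, 0, 0, 0, 0, 0.01]]]'

```text
time_s: 32.8
tool_pos: [0.5145, 0.3674, 0.063]
tool_rot: [-180.0, -0.0, 63.5]
force: [-0.7, -0.6, -0.4]
grip_width: 0.0185
grasp_force: 12.0
```

play_rows --steps '[[[0, 0, 0.001, 0, 0, 0, 0.01], [0, 0, 0, 0, 0, 0, 0.01], [0, 0, 0, 0, 0, 0, 0.022], [0, 0, 0, 0, 0, 0, 0.025], [0, 0, 0, 0, 0, 0, 0.027], [0, 0, 0, 0, 0, 0, 0.027], [0, 0, 0, 0, 0, 0, 0.027], [0, 0, -0.01, 0, 0, 0, 0.027], [0, 0, -0.03, 0, 0, 0, 0.027], [0, 0, -0.05, 0, 0, 0, 0.027], [0, 0, -0.05, 0, 0, 0, 0.027], [0, 0, -0.05, 0, 0, 0, 0.027]]]'

```text
time_s: 34.0
tool_pos: [0.5144, 0.3669, 0.2547]
tool_rot: [-180.0, -0.1, 63.4]
force: [0.7, 0.4, -0.3]
grip_width: 0.0269
grasp_force: 0.0
```

play_rows --steps '[[[-0.0464, 0.0179, 0, 0, 0, 0, 0.027], [-0.0464, 0.0179, 0, 0, 0, 0, 0.027], [-0.0464, 0.0179, 0, 0, 0, 0, 0.027], [-0.0464, 0.0179, 0, 0, 0, 0, 0.027], [-0.0464, 0.0179, 0, 0, 0, 0, 0.027], [-0.0464, 0.0179, 0, 0, 0, 0, 0.027], [-0.0464, 0.0179, 0, 0, 0, 0, 0.027], [-0.0464, 0.0179, 0, 0, 0, 0, 0.027], [-0.0464, 0.0179, 0, 0, 0, 0, 0.027], [-0.0464, 0.0179, 0, 0, 0, 0, 0.027], [-0.0464, 0.0179, 0, 0, 0, 0, 0.027], [-0.0464, 0.0179, 0, 0, 0, 0, 0.027]]]'

```text
time_s: 35.2
tool_pos: [0.4573, -0.2291, 0.2525]
tool_rot: [179.9, -0.2, 63.5]
force: [1.2, 0.4, 0.0]
grip_width: 0.0271
grasp_force: 0.0
```

play_rows --steps '[[[-0.0464, 0.0179, 0, 0, 0, 0, 0.027], [0, 0, 0, 0, 0, -0.1407, 0.027], [0, 0, 0, 0, 0, -0.1407, 0.027], [0, 0, 0, 0, 0, -0.1407, 0.027], [0, 0, 0, 0, 0, -0.1407, 0.027], [0, 0, 0, 0, 0, -0.1407, 0.027], [0, 0, 0, 0, 0, -0.1407, 0.027], [0, 0, 0, 0, 0, -0.1407, 0.027], [0, 0, 0, 0, 0, -0.1407, 0.027], [0, 0, 0, 0, 0, 0, 0.027]]]'

```text
time_s: 36.2
tool_pos: [0.4531, -0.2766, 0.2522]
tool_rot: [179.9, -0.0, 127.9]
force: [-0.3, -0.4, 0.4]
grip_width: 0.0272
grasp_force: 0.0
```

Run:
```python
from h import *
print(get_obs()['qpos'].round(1),get_obs()['grip_width'])
go((.4533,-.2767,.125,128))
```

```text
[-32.3   2.2  63.3  96.4  -2.   82.7  69.2] 0.027169209557017838
at [ 0.4531 -0.2766  0.2522] [ 1.7994e+02 -2.0000e-02  1.2795e+02]
(0.4533, -0.2767, 0.125, 128) shift [-2.000e-04  1.000e-04  1.272e-01] = 3 x [-0.0001  0.      0.0424]
  turn rz -0.0009 = 1 x -0.0009
```

play_rows --steps '[[[0, 0, 0.03, 0, 0, 0, 0.027], [0, 0, 0.03, 0, 0, 0, 0.027], [0, 0, 0.03, 0, 0, 0, 0.027], [0, 0, 0.02, 0, 0, 0, 0.027], [0, 0, 0.012, 0, 0, 0, 0.027], [0, 0, 0.005, 0, 0, 0, 0.027], [0, 0, 0, 0, 0, 0, 0.027]]]'

```text
time_s: 36.9
tool_pos: [0.4532, -0.2764, 0.1247]
tool_rot: [-180.0, -0.0, 127.9]
force: [0.6, -0.6, -0.5]
grip_width: 0.0268
grasp_force: 0.0
```

play_rows --steps '[[[0, 0, 0, 0, 0, 0, 0.01], [0, 0, 0, 0, 0, 0, 0.01], [0, 0, 0, 0, 0, 0, 0.01], [0, 0, 0, 0, 0, 0, 0.01], [0, 0, 0, 0, 0, 0, 0.01]]]'

```text
time_s: 37.4
tool_pos: [0.4539, -0.2768, 0.1255]
tool_rot: [179.9, 0.1, 127.9]
force: [-0.4, 0.2, 5.7]
grip_width: 0.0187
grasp_force: 12.0
```

play_rows --steps '[[[0, 0, -0.01, 0, 0, 0, 0.01], [0, 0, -0.03, 0, 0, 0, 0.01], [0, 0, -0.045, 0, 0, 0, 0.01], [0, 0, -0.045, 0, 0, 0, 0.01], [0, 0, 0, 0, 0, 0, 0.01], [0, 0, 0, 0, 0, 0, 0.01]]]'

```text
time_s: 38.0
tool_pos: [0.4536, -0.2765, 0.2554]
tool_rot: [179.9, 0.0, 128.0]
force: [-0.5, 0.1, -1.3]
grip_width: 0.0184
grasp_force: 12.0
```

Run:
```python
from h import *
print(get_obs()['qpos'].round(1),get_obs()['grip_width'])
go((.5273,.3291,.255,153.4))
```

```text
[-33.1   2.1  64.   96.1  -2.   83.   69.1] 0.018351667489902055
at [ 0.4536 -0.2765  0.2554] [1.7990e+02 2.0000e-02 1.2796e+02]
(0.5273, 0.3291, 0.255, 153.4) shift [4.321e-01 4.306e-01 4.000e-04] = 13 x [0.0332 0.0331 0.    ]
  turn rz -0.444 = 3 x -0.148
```

play_rows --steps '[[[0.0332, 0.0331, 0, 0, 0, 0, 0.01], [0.0332, 0.0331, 0, 0, 0, 0, 0.01], [0.0332, 0.0331, 0, 0, 0, 0, 0.01], [0.0332, 0.0331, 0, 0, 0, 0, 0.01], [0.0332, 0.0331, 0, 0, 0, 0, 0.01], [0.0332, 0.0331, 0, 0, 0, 0, 0.01], [0.0332, 0.0331, 0, 0, 0, 0, 0.01], [0.0332, 0.0331, 0, 0, 0, 0, 0.01], [0.0332, 0.0331, 0, 0, 0, 0, 0.01], [0.0332, 0.0331, 0, 0, 0, 0, 0.01]]]'

```text
time_s: 39.0
tool_pos: [0.5088, 0.1904, 0.2528]
tool_rot: [-179.8, -0.1, 127.9]
force: [0.1, -0.1, -0.6]
grip_width: 0.0187
grasp_force: 12.0
```

play_rows --steps '[[[0.0332, 0.0331, 0, 0, 0, 0, 0.01], [0.0332, 0.0331, 0, 0, 0, 0, 0.01], [0.0332, 0.0331, 0, 0, 0, 0, 0.01], [0, 0, 0, 0, 0, -0.148, 0.01], [0, 0, 0, 0, 0, -0.148, 0.01], [0, 0, 0, 0, 0, -0.148, 0.01], [0, 0, 0, 0, 0, 0, 0.01], [0, 0, 0, 0, 0, 0, 0.01]]]'

```text
time_s: 39.8
tool_pos: [0.5265, 0.3281, 0.2534]
tool_rot: [-179.9, -0.1, 153.2]
force: [0.3, -0.8, -0.4]
grip_width: 0.0188
grasp_force: 12.0
```

Run:
```python
from h import *
print(get_obs()['qpos'].round(1),get_obs()['grip_width'])
go((.5273,.3291,.0615,153.4))
```

```text
[-57.6  14.4  28.7  83.   -6.9  84.5  34.1] 0.01875194422200611
at [0.5265 0.3281 0.2534] [-1.7988e+02 -1.0000e-01  1.5317e+02]
(0.5273, 0.3291, 0.0615, 153.4) shift [-0.0003  0.0013  0.1919] = 4 x [-0.0001  0.0003  0.048 ]
  turn rz -0.004 = 1 x -0.004
```

play_rows --steps '[[[0, 0.0013, 0.03, 0, 0, 0, 0.01], [0, 0, 0.04, 0, 0, 0, 0.01], [0, 0, 0.04, 0, 0, 0, 0.01], [0, 0, 0.03, 0, 0, 0, 0.01], [0, 0, 0.02, 0, 0, 0, 0.01], [0, 0, 0.015, 0, 0, 0, 0.01], [0, 0, 0.007, 0, 0, 0, 0.01], [0, 0, 0.003, 0, 0, 0, 0.01], [0, 0, 0.003, 0, 0, 0, 0.01], [0, 0, 0.002, 0, 0, 0, 0.01], [0, 0, 0.001, 0, 0, 0, 0.01], [0, 0, 0, 0, 0, 0, 0.01]]]'

```text
time_s: 41.0
tool_pos: [0.5278, 0.33, 0.0642]
tool_rot: [179.9, -0.0, 153.4]
force: [-0.5, -0.6, -0.6]
grip_width: 0.0184
grasp_force: 12.0
```

play_rows --steps '[[[0, 0, 0.001, 0, 0, 0, 0.01], [0, 0, 0, 0, 0, 0, 0.01]]]'

```text
time_s: 41.2
tool_pos: [0.5276, 0.3299, 0.0629]
tool_rot: [180.0, -0.0, 153.4]
force: [0.2, 0.3, -0.8]
grip_width: 0.0185
grasp_force: 12.0
```

play_rows --steps '[[[0, 0, 0.001, 0, 0, 0, 0.01], [0, 0, 0, 0, 0, 0, 0.01], [0, 0, 0, 0, 0, 0, 0.022], [0, 0, 0, 0, 0, 0, 0.025], [0, 0, 0, 0, 0, 0, 0.027], [0, 0, 0, 0, 0, 0, 0.027], [0, 0, 0, 0, 0, 0, 0.027], [0, 0, -0.01, 0, 0, 0, 0.027], [0, 0, -0.03, 0, 0, 0, 0.027], [0, 0, -0.05, 0, 0, 0, 0.027], [0, 0, -0.05, 0, 0, 0, 0.027], [0, 0, -0.05, 0, 0, 0, 0.027]]]'

```text
time_s: 42.4
tool_pos: [0.5275, 0.3294, 0.2547]
tool_rot: [179.9, -0.0, 153.4]
force: [1.8, 0.2, 0.1]
grip_width: 0.0268
grasp_force: 0.0
```

play_rows --steps '[[[0, 0, -0.03, 0, 0, 0, 0.05], [0, 0, 0, 0, 0, 0, 0.05], [0, 0, 0, 0, 0, 0, 0.05]]]'

```text
time_s: 42.7
tool_pos: [0.5279, 0.3297, 0.2829]
tool_rot: [179.9, 0.0, 153.4]
force: [-0.6, 0.4, -0.4]
grip_width: 0.0432
grasp_force: 0.0
```

Run:
```python
from h import *
w,K,V=cam('wrist');np.savez('w12.npz',w=w,K=K,V=V)
for s in silhouettes('wrist','tube0_center')[:5]:
    print(s['p'],s['extent'])
for t in (63.4,243.4,333.4,153.4):
    c=np.array([.502,.3418])+.02828*np.array([np.cos(np.radians(t)),np.sin(np.radians(t))]); print(t,proj([*c,.115],K,V).round(1))
t,K2,V2=cam('top');np.savez('t12.npz',w=t,K=K2,V=V2)
for s in silhouettes('top','lid_center')[:3]: 
    e=s['extent'];ys,xs=np.nonzero(s['pixels']);print('lid',s['p'],e,atz((xs.mean(),ys.mean()),.012,K2,V2))
go((.656,.014,.28,47.8))
```

```text
0.56 [263.8, 125.0, 282.2, 147.6]
63.4 [275.6 140.8]
243.4 [224.4 140.7]
333.4 [249.9 165.9]
153.4 [250.  114.5]
lid 0.95 [241.0, 134.2, 283.4, 176.7] [0.65551264 0.01701064 0.012     ]
at [0.5268 0.3294 0.28  ] [-1.7985e+02 -1.1000e-01  1.5339e+02]
(0.656, 0.014, 0.28, 47.8) shift [-0.2567 -0.2241  0.    ] = 7 x [-0.0367 -0.032   0.    ]
  turn rz 1.8429 = 13 x 0.1418
```

play_rows --steps '[[[-0.0367, -0.032, 0, 0, 0, 0, 0.05], [-0.0367, -0.032, 0, 0, 0, 0, 0.05], [-0.0367, -0.032, 0, 0, 0, 0, 0.05], [-0.0367, -0.032, 0, 0, 0, 0, 0.05], [-0.0367, -0.032, 0, 0, 0, 0, 0.05], [-0.0367, -0.032, 0, 0, 0, 0, 0.05], [-0.0367, -0.032, 0, 0, 0, 0, 0.05], [0, 0, 0, 0, 0, 0, 0.05]]]'

```text
time_s: 43.7
tool_pos: [0.6572, 0.0035, 0.2802]
tool_rot: [-179.6, 0.1, 152.6]
force: [-0.7, -0.5, -0.3]
grip_width: 0.05
grasp_force: 0.0
```

play_rows --steps '[[[0, 0, 0, 0, 0, 0.1418, 0.05], [0, 0, 0, 0, 0, 0.1418, 0.05], [0, 0, 0, 0, 0, 0.1418, 0.05], [0, 0, 0, 0, 0, 0.1418, 0.05], [0, 0, 0, 0, 0, 0.1418, 0.05], [0, 0, 0, 0, 0, 0.1418, 0.05], [0, 0, 0, 0, 0, 0.1418, 0.05], [0, 0, 0, 0, 0, 0.1418, 0.05], [0, 0, 0, 0, 0, 0.1418, 0.05], [0, 0, 0, 0, 0, 0.1418, 0.05], [0, 0, 0, 0, 0, 0.1418, 0.05], [0, 0, 0, 0, 0, 0.1418, 0.05]]]'

```text
time_s: 44.9
tool_pos: [0.6564, 0.0148, 0.2803]
tool_rot: [-179.9, 0.1, 55.6]
force: [0.0, -0.5, 0.3]
grip_width: 0.0501
grasp_force: 0.0
```

play_rows --steps '[[[0, 0, 0, 0, 0, 0.1418, 0.05], [0, 0, 0, 0, 0, 0, 0.05], [0, 0, 0, 0, 0, 0, 0.05]]]'

```text
time_s: 45.2
tool_pos: [0.6566, 0.0147, 0.2807]
tool_rot: [-179.9, 0.1, 48.0]
force: [-0.2, -0.6, 0.6]
grip_width: 0.0505
grasp_force: 0.0
```

Run:
```python
from fitc import *
d=np.load('w12.npz');g=cv2.cvtColor(d['w'],cv2.COLOR_RGB2GRAY)
for q in((275.6,140.8),(224.4,140.7),(249.9,165.9),(250,114.5)): u,v=map(int,np.round(q));print(q,g[v-3:v+4,u-3:u+4].mean())
o=get_obs();print(o['tool_pos'],o['tool_rot'],o['qpos'].round(1))
w,K,V=cam('wrist');np.savez('w13.npz',w=w,K=K,V=V)
for s in silhouettes('wrist','lid_center')[:2]:
    m=s['pixels'].astype(np.uint8);print(s['p'],s['extent'],m.sum())
    c=max(cv2.findContours(m,0,1)[0],key=cv2.contourArea)[:,0,:].astype(float)
    P=np.array([atz(q,.012,K,V) for q in c]);print(circ(P)); x=circ(P)[0]
    r=np.hypot(P[:,0]-x[0],P[:,1]-x[1]);f=P[r>.072];print(np.degrees(np.arctan2(f[:,1]-x[1],f[:,0]-x[0])).round(0),r.max())
save(w[:300],'w13.png')
```

```text
(275.6, 140.8) 122.63265306122449
(224.4, 140.7) 125.53061224489795
(249.9, 165.9) 122.51020408163265
(250, 114.5) 64.87755102040816
[0.6566192  0.01469682 0.28072849] [-1.79914306e+02  7.14449732e-02  4.79673225e+01] [-43.3  25.4  57.6  75.2 -21.2  90.6 -30.6]
0.94 [206.7, 93.7, 295.2, 200.3] 6812
(array([0.6592, 0.0166, 0.065 ]), np.float64(0.00182))
[  53.   54.   55.   55.   55. -137. -137. -136. -135. -134. -132. -131.
 -130. -129. -128. -127. -127. -127.   43.   43.   44.   44.   45.   46.
   47.   48.   49.   50.   51.   52.] 0.07814149654053852
0.59 [287.7, 17.4, 378.8, 123.9] 4649
(array([0.8061, 0.0179, 0.056 ]), np.float64(0.01571))
[  70.   71.   72.   73.   75.  100.  101.  103.  104.  105.  106.  107.
  109.  110.  110. -111. -110. -109. -108. -106. -105. -104. -103. -101.
 -100.  -98.  -84.  -83.  -81.  -80.  -79.  -78.  -77.  -75.  -74.  -72.
  -72.  -71.  -70.  -69.  -69.  -68.   67.   68.   69.] 0.07686414326062403
```

View pics/w13.png

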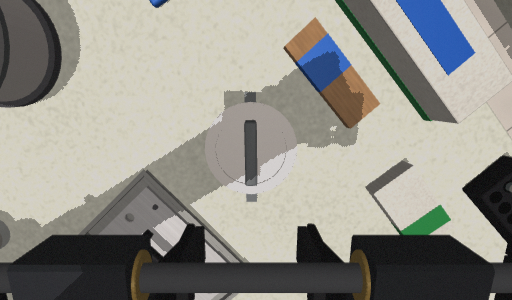

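All three caps show in cells 63°, 243° and 333°. The lid is at (250,147), with its bar vertical in the image from (251,121) to (251,187) and lugs at (251,97) and (251.5,198). The flat white-green box and brown box are not wanted.

Run:
```python
from fitc import *
d=np.load('w13.npz');w,K,V=d['w'],d['K'],d['V'];g=cv2.GaussianBlur(cv2.cvtColor(w,cv2.COLOR_RGB2GRAY),(0,0),.7).astype(float)
# bar: dark columns for each row
for r in(125,135,145,155,165,175,182):
    row=g[r,235:268]; i=np.nonzero(row<(row.min()+row.max())/2)[0]+235; print(r,i.min(),i.max(),end=' | ')
print(); print('col profile',g[112:196:1,251].astype(int)[:14],g[176:206,251].astype(int),g[88:106,251].astype(int))
A,B=[atz(q,.056,K,V) for q in((251,121),(251,187))];print('bar',(A+B)/2,np.linalg.norm(A-B),np.degrees(np.arctan2(*(A-B)[[1,0]])))
A,B=[atz(q,.006,K,V) for q in((251,92.5),(251.5,202))];print('lugs',(A+B)/2,np.linalg.norm(A-B),np.degrees(np.arctan2(*(A-B)[[1,0]])))
```

```text
125 244 256 | 135 244 256 | 145 245 256 | 155 245 256 | 165 244 257 | 175 245 257 | 182 245 256 | 
col profile [155 156 156 156 155 155 153 133  80  53  58  68  74  75] [ 72  72  75  86 105 112 113 112 108 121 181 207 209 209 209 208 207 193
 150 123 117 116 116 116 120 144 184 202 206 207] [208 207 199 163 106  81  77  77  77  77  78  77  78  95 137 154 155 156]
bar [0.6592986  0.01574037 0.056     ] 0.08613602370357486 48.13293035078174
lugs [0.65870463 0.01450743 0.006     ] 0.15839488797260884 48.40615399009867
```

play_rows --steps '[[[0.0022, 0.0013, 0.02, 0, 0, 0, 0.05], [0, 0, 0.04, 0, 0, 0, 0.05], [0, 0, 0.045, 0, 0, 0, 0.05], [0, 0, 0.045, 0, 0, 0, 0.05], [0, 0, 0.045, 0, 0, 0, 0.05], [0, 0, 0.035, 0, 0, 0, 0.05], [0, 0, 0.025, 0, 0, 0, 0.05], [0, 0, 0.015, 0, 0, 0, 0.05], [0, 0, 0.005, 0, 0, 0, 0.05], [0, 0, 0, 0, 0, 0, 0.05], [0, 0, 0, 0, 0, 0, 0.05]]]'

```text
time_s: 46.4
tool_pos: [0.6606, 0.0151, 0.0082]
tool_rot: [179.9, -0.1, 47.8]
force: [-0.3, 0.7, -0.1]
grip_width: 0.0499
grasp_force: 0.0
```

Run:
```python
from h import *
o=get_obs();print(o['qpos'].round(1),o['force'])
go((.659,.0155,-.006,48.2))
w,K,V=cam('wrist');np.savez('w14.npz',w=w,K=K,V=V)
for s in silhouettes('wrist','lid_center')[:1]: print(s['p'],s['extent'])
p=[.659,.0155]; a=np.radians(48.2);u=np.array([np.cos(a),np.sin(a)])
for e in(.042,-.042): print('bar end',proj([*(p+u*e),.056],K,V))
print('lug',proj([*(p+u*.079),.008],K,V))
g=cv2.cvtColor(w,cv2.COLOR_RGB2GRAY);print(g[100:200:4,190:310:4])
```

```text
[-40.3  36.3  50.2  94.1 -30.4  64.1 -24.2] [-0.2870893   0.66672504 -0.14270508]
at [0.6606 0.0151 0.0082] [ 1.7994e+02 -1.1000e-01  4.7790e+01]
(0.659, 0.0155, -0.006, 48.2) shift [-0.0008 -0.0014  0.0142] = 1 x [-0.0008 -0.0014  0.0142]
  turn rz -0.0072 = 1 x -0.0072
0.8 [139.5, 91.4, 349.6, 325.9]
bar end [245.00484608 174.3390164 ]
bar end [246.49299765 329.25890862]
lug [245.67263093  91.53900633]
[[223 223 222 219 222 223 222 222 222 223 136 136 137 136 138 139 137 222
  221 149 151 154 154 151 151 152 147 149 148 151]
 [223 222 220 215 218 220 222 223 221 221 137 137 138 137 135 136 136 148
  149 151 153 155 153 155 156 152 149 150 153 155]
 [221 218 214 217 221 222 222 222 220 222 138 136 136 137 138 136 137 151
  152 153 149 151 149 151 157 153 150 152 157 153]
 [217 217 215 220 222 221 222 222 222 223 138 137 137 137 137  84  86 155
  154 149 143 146 146 148 152 152 153 155 159 150]
 [221 220 218 222 219 219 222 220 165 130 130 193 171 178 171 169 166 138
  126 128 144 146 148 147 148 152 155 158 153 151]
 [222 220 219 222 221 154 221 223 178 198 220 171 172 171 170 171 1
[... 1733 characters left out ...]
 75  74  75  73  73  59
  169 167 168 168 167 167 167 167 168 166 166 166]
 [163 163 165 165 166 166 165 165 166  78  73  77  80  81  79  80  78  67
  167 165 167 168 166 164 168 166 165 166 165 166]
 [164 165 164 166 167 165 164 165 165 104  72  78  78  80  80  82  79  66
  167 167 166 168 164 166 165 167 167 166 166 166]
 [164 164 163 164 165 166 165 165 165 105  73  78  80  78  80  79  80  66
  168 168 167 166 166 165 166 166 165 166 165 164]
 [164 162 165 164 164 163 167 165 166 131  74  76  79  80  80  81  80  69
  166 167 166 167 166 164 164 164 166 165 164 164]
 [164 164 163 164 164 165 163 164 165 131  70  78  78  78  79  80  80  69
  165 167 165 166 165 165 165 164 165 165 165 165]]
```

play_rows --steps '[[[-0.0015, -0.001, 0.005, 0, 0, -0.007, 0.05], [0, 0, 0.005, 0, 0, 0, 0.05], [0, 0, 0.004, 0, 0, 0, 0.05], [0, 0, 0, 0, 0, 0, 0.05]]]'

```text
time_s: 46.9
tool_pos: [0.6569, 0.015, -0.0083]
tool_rot: [-179.9, 0.1, 48.2]
force: [0.6, 0.0, -0.2]
grip_width: 0.0498
grasp_force: 0.0
```

play_rows --steps '[[[0, 0, 0, 0, 0, 0, 0.01], [0, 0, 0, 0, 0, 0, 0.01], [0, 0, 0, 0, 0, 0, 0.01], [0, 0, 0, 0, 0, 0, 0.01], [0, 0, 0, 0, 0, 0, 0.01], [0, 0, 0, 0, 0, 0, 0.01], [0, 0, 0, 0, 0, 0, 0.01], [0, 0, 0, 0, 0, 0, 0.01]]]' --force 60

```text
time_s: 47.7
tool_pos: [0.6575, 0.0151, -0.0073]
tool_rot: [-179.9, -0.0, 48.2]
force: [-1.6, 0.5, 1.0]
grip_width: 0.0159
grasp_force: 60.0
```

Run:
```python
from h import *
o=get_obs();print(o['tool_pos'],o['tool_rot'],o['force'],o['grip_width'],o['grasp_force'])
w,K,V=cam('wrist');np.savez('w15.npz',w=w,K=K,V=V)
g=cv2.cvtColor(w,cv2.COLOR_RGB2GRAY);np.set_printoptions(linewidth=250)
print('rows',g[80:210:2,244]);print('lug row100',g[104,215:275:2]);print('bar row190',g[190,215:275:2]); print('bar row210',g[210,215:275:2])
```

```text
[ 0.65749862  0.01506419 -0.00731397] [-1.79942600e+02 -1.06184163e-02  4.81734240e+01] [-1.61313562  0.48397207  0.97474943] 0.015861620885023135 59.979099640622735
rows [229 230 231 162 147 148 146 147 147 147 147 149 148 147 148 147 107 233 203 185 183 184 184 183 184 183 184 183 184 183 183 184 183 183 182 183 182 181 182 180  55  54  57  54  55  55  55  55  61  74  79  81  85  85  85  85  85  83  84  84  85  85
  86  86  84]
lug row100 [231 231 232 231 231 229 230 231 233 232 171 148 147 148 147 146 147 147 146 149 146 147 147 146 144 112 161 164 166 165]
bar row190 [179 178 177 176 177 179 178 178 112  72  80  80  81  83  85  84  85  87  86  86  87  88  87  87  83  80  72 148 179 180]
bar row210 [177 175 174 177 176 175 178 177 173  71  76  79  83  86  85  85  85  84  85  86  85  86  86  87  85  77  70 177 175 178]
```

```bash
cat > canfit.py <<'E'
from fitc import *
def fit(f,c=np.array([.502,.3418])):
    d=np.load(f);w,K,V=d['w'],d['K'],d['V'];g=cv2.GaussianBlur(cv2.cvtColor(w,cv2.COLOR_RGB2GRAY),(0,0),.8).astype(np.float32)
    def samp(P): q=np.array([proj(p,K,V) for p in P],np.float32); return cv2.remap(g,q[None,:,0],q[None,:,1],1)[0],q
    res=[];E=[]
    for t in np.radians(np.arange(0,360,3)):
        r=np.arange(.060,.076,.00025); v,q=samp([[*(c+x*np.array([np.cos(t),np.sin(t)])),.143] for x in r])
        if q[:,1].max()>215: continue
        D=np.gradient(v); i=D.argmax()
        if D[i]>2: E.append([c[0]+r[i]*np.cos(t),c[1]+r[i]*np.sin(t)])
    E=np.array(E); s=least_squares(lambda q:np.hypot(E[:,0]-q[0],E[:,1]-q[1])-.068,c,loss='soft_l1',f_scale=.0005)
    c2=s.x; print(f,len(E),'centre',c2.round(4),'res',np.abs(s.fun).mean().round(5))
    a=np.arange(0,360,.5); v,q=samp([[*(c2+.0735*np.array([np.cos(np.radians(t)),np.sin(np.radians(t))])),.143] for t in a])
    ok=q[:,1]<220
    for lo in(70,250):
        m=(a>lo)&(a<lo+46)&ok
        if m.sum()<60: continue
        th=(v[m].min()+np.percentile(v[m],80))/2; b=a[m][v[m]<th]; print('  gap',lo,b.min() if len(b) else None,b.max() if len(b) else None,np.mean(b).round(2),'range',v[m].min(),v[m].max())
E
python3 - <<'E'
from canfit import *
for f in('w1.npz','w11.npz','w12.npz'): fit(f)
d=np.load('w15.npz');K,V=d['K'],d['V'];o=get_obs()
u=np.array([np.cos(np.radians(48.17)),np.sin(np.radians(48.17))]);n=np.array([u[1],-u[0]])
for nm,q,z,L in(('lug',(248,85.5),.008,.079),('bar',(250,177),.056,.042)):
    p=atz(q,z,K,V)[:2]-o['tool_pos'][:2]; print(nm,(p@u-L).round(4),(p@n).round(4))
# camera pose relative to tool for every obs now
R=V[:3,:3]; C=-R.T@V[:3,3]; print('cam-tcp in tool',(C[:2]-o['tool_pos'][:2])@u,(C[:2]-o['tool_pos'][:2])@n,C[2]-o['tool_pos'][2])
E
```

```text
w1.npz 120 centre [0.5021 0.3421] res 0.00084
  gap 70 83.5 103.0 93.25 range 71.65723 189.89844
  gap 250 263.0 284.5 273.75 range 69.0 196.3125
w11.npz 95 centre [0.5024 0.3409] res 0.00064
  gap 70 84.0 103.0 93.88 range 90.41406 233.21094
w12.npz 120 centre [0.5023 0.3415] res 0.00086
  gap 70 83.5 103.0 93.25 range 119.60449 223.0
  gap 250 263.5 283.0 273.25 range 80.0 142.54492
lug 0.002 -0.0005
bar 0.0018 0.0007
cam-tcp in tool 0.07546638047576947 0.0009649341512493555 0.19289090190864033
```

play_rows --steps '[[[0, 0, -0.01, 0, 0, 0, 0.01], [0, 0, -0.03, 0, 0, 0, 0.01], [0, 0, -0.045, 0, 0, 0, 0.01], [0, 0, -0.045, 0, 0, 0, 0.01], [0, 0, -0.045, 0, 0, 0, 0.01], [0, 0, -0.045, 0, 0, 0, 0.01], [0, 0, -0.03, 0, 0, 0, 0.01], [0, 0, 0, 0, 0, 0, 0.01], [0, 0, 0, 0, 0, 0, 0.01]]]'

```text
time_s: 48.65
tool_pos: [0.6577, 0.0143, 0.2429]
tool_rot: [-180.0, -0.0, 48.1]
force: [-1.4, 0.3, -2.6]
grip_width: 0.0156
grasp_force: 60.0
```

Run:
```python
from h import *
o=get_obs();print(o['force'],o['grasp_force'],o['qpos'].round(1))
go((.5023,.3397,.245,93.4))
```

```text
[-1.40250367  0.31666032 -2.57424764] 59.97614186257124 [-43.8  25.9  57.2  79.  -21.6  86.5 -29.9]
at [0.6577 0.0143 0.2429] [-1.7999e+02 -4.0000e-02  4.8150e+01]
(0.5023, 0.3397, 0.245, 93.4) shift [ 0.1387 -0.3328 -0.0021] = 8 x [ 0.0173 -0.0416 -0.0003]
  turn rz -0.7898 = 6 x -0.1316
```

play_rows --steps '[[[0.0139, -0.0333, 0, 0, 0, 0, 0.01], [0.0139, -0.0333, 0, 0, 0, 0, 0.01], [0.0139, -0.0333, 0, 0, 0, 0, 0.01], [0.0139, -0.0333, 0, 0, 0, 0, 0.01], [0.0139, -0.0333, 0, 0, 0, 0, 0.01], [0.0139, -0.0333, 0, 0, 0, 0, 0.01], [0.0139, -0.0333, 0, 0, 0, 0, 0.01], [0.0139, -0.0333, 0, 0, 0, 0, 0.01], [0.0139, -0.0333, 0, 0, 0, 0, 0.01], [0.0139, -0.0333, 0, 0, 0, 0, 0.01], [0, 0, 0, 0, 0, 0, 0.01]]]'

```text
time_s: 49.75
tool_pos: [0.4968, 0.3474, 0.2397]
tool_rot: [-179.7, 0.2, 48.8]
force: [-1.4, 1.4, -2.7]
grip_width: 0.0156
grasp_force: 60.0
```

play_rows --steps '[[[0, 0, 0, 0, 0, -0.1316, 0.01], [0, 0, 0, 0, 0, -0.1316, 0.01], [0, 0, 0, 0, 0, -0.1316, 0.01], [0, 0, 0, 0, 0, -0.1316, 0.01], [0, 0, 0, 0, 0, -0.1316, 0.01], [0, 0, 0, 0, 0, -0.1316, 0.01], [0, 0, 0.04, 0, 0, 0, 0.01], [0, 0, 0.03, 0, 0, 0, 0.01], [0, 0, 0.01, 0, 0, 0, 0.01], [0, 0, 0, 0, 0, 0, 0.01], [0, 0, 0, 0, 0, 0, 0.01]]]'

```text
time_s: 50.85
tool_pos: [0.5027, 0.3404, 0.1635]
tool_rot: [180.0, -0.0, 93.4]
force: [0.5, 0.2, -1.9]
grip_width: 0.0159
grasp_force: 60.0
```

Run:
```python
from h import *
o=get_obs();print(o['force'],o['grasp_force'],o['qpos'].round(1))
go((.5023,.3397,.15,93.4))
w,K,V=cam('wrist');np.savez('w16.npz',w=w,K=K,V=V)
o=get_obs();print(o['tool_pos'],o['tool_rot'])
# predicted lug end (lid bottom = rep z+.0073)
g=cv2.cvtColor(w,cv2.COLOR_RGB2GRAY);np.set_printoptions(linewidth=250)
print(g[20:200:3,249])
```

```text
[ 0.53108615  0.24204128 -1.89314796] 59.97613155283034 [-74.6  17.6  46.4  93.3 -13.1  74.7 -22.6]
at [0.5027 0.3404 0.1635] [ 1.7998e+02 -3.0000e-02  9.3400e+01]
(0.5023, 0.3397, 0.15, 93.4) shift [-0.0007 -0.0005  0.0135] = 1 x [-0.0007 -0.0005  0.0135]
  turn rz -0.0 = 1 x -0.0
[0.50315557 0.34068851 0.16417483] [ 1.79920340e+02 -8.22672493e-02  9.34003743e+01]
[216 214 215 215 216 216 215 215 216 215 215 214 214 215 215 214 214 215 214 217 215 216 161 130 131 129 130 130 129 128 128 214 215 216 217 215 216 216 216 216 216 193 216 217 216 216 216  49  47  50  49  51  60  96 108 118 118 117 119 117]
```

play_rows --steps '[[[-0.0009, -0.0005, 0.01, 0, 0, 0, 0.01], [0, 0, 0.01, 0, 0, 0, 0.01], [0, 0, 0.005, 0, 0, 0, 0.01], [0, 0, 0, 0, 0, 0, 0.01], [0, 0, 0, 0, 0, 0, 0.01]]]'

```text
time_s: 51.4
tool_pos: [0.5017, 0.3395, 0.1377]
tool_rot: [-180.0, -0.0, 93.4]
force: [-0.0, -0.3, -1.7]
grip_width: 0.0158
grasp_force: 60.0
```

play_rows --steps '[[[0, 0, 0.002, 0, 0, 0, 0.01], [0, 0, 0.002, 0, 0, 0, 0.01], [0, 0, 0.001, 0, 0, 0, 0.01], [0, 0, 0, 0, 0, 0, 0.01]]]'

```text
time_s: 51.8
tool_pos: [0.5016, 0.3395, 0.1327]
tool_rot: [-180.0, -0.0, 93.4]
force: [0.1, -0.4, -2.1]
grip_width: 0.0158
grasp_force: 60.0
```

play_rows --steps '[[[0, 0, 0.002, 0, 0, 0, 0.01], [0, 0, 0.001, 0, 0, 0, 0.01], [0, 0, 0, 0, 0, 0, 0.01]]]'

```text
time_s: 52.1
tool_pos: [0.5016, 0.3394, 0.1296]
tool_rot: [-180.0, -0.0, 93.4]
force: [0.5, -0.1, -2.2]
grip_width: 0.0154
grasp_force: 60.0
```

play_rows --steps '[[[0, 0, 0.002, 0, 0, 0, 0.01], [0, 0, 0.002, 0, 0, 0, 0.01], [0, 0, 0.001, 0, 0, 0, 0.01], [0, 0, 0, 0, 0, 0, 0.01]]]'

```text
time_s: 52.5
tool_pos: [0.5019, 0.3396, 0.1254]
tool_rot: [-180.0, -0.1, 93.4]
force: [-0.6, -0.7, 2.9]
grip_width: 0.0156
grasp_force: 60.0
```

play_rows --steps '[[[0, 0, 0.002, 0, 0, 0, 0.01], [0, 0, 0.002, 0, 0, 0, 0.01], [0, 0, 0.002, 0, 0, 0, 0.01], [0, 0, 0.001, 0, 0, 0, 0.01], [0, 0, 0, 0, 0, 0, 0.01], [0, 0, 0, 0, 0, 0, 0.01]]]'

```text
time_s: 53.1
tool_pos: [0.5019, 0.3397, 0.1189]
tool_rot: [-180.0, -0.1, 93.4]
force: [-2.1, -1.6, 8.1]
grip_width: 0.0159
grasp_force: 60.0
```

play_rows --steps '[[[0, 0, 0.001, 0, 0, 0, 0.01], [0, 0, 0.001, 0, 0, 0, 0.01], [0, 0, 0.001, 0, 0, 0, 0.01], [0, 0, 0, 0, 0, 0, 0.01], [0, 0, 0, 0, 0, 0, 0.01]]]'

```text
time_s: 53.6
tool_pos: [0.502, 0.3397, 0.1163]
tool_rot: [-180.0, -0.1, 93.4]
force: [-2.9, -1.2, 10.8]
grip_width: 0.0154
grasp_force: 60.0
```

Run:
```python
from h import *
o=get_obs();print(o['force'],o['wrist_torque'],o['grasp_force'],o['tool_pos'],o['tool_rot'],o['qpos'].round(1))
```

```text
[-2.91573492 -1.19320107 10.79084421] [-0.60857951  0.92248942  0.05693635] 59.9800880625844 [0.50198448 0.33967718 0.11628985] [-1.79987064e+02 -8.70066838e-02  9.34142820e+01] [-73.8  19.7  45.6  96.7 -15.   69.9 -21.2]
```

play_rows --steps '[[[0, -0.0002, 0, 0, 0, 0.1, 0.01], [0, -0.0002, 0, 0, 0, 0.1, 0.01], [0, -0.0002, 0, 0, 0, 0.1, 0.01], [0, 0, 0, 0, 0, 0, 0.01]]]'

```text
time_s: 54.0
tool_pos: [0.5028, 0.3407, 0.1168]
tool_rot: [179.9, -0.2, 76.1]
force: [-0.4, 0.2, 9.9]
grip_width: 0.0159
grasp_force: 60.0
```

Run:
```python
from h import *
o=get_obs();print(o['force'],o['wrist_torque'],o['grasp_force'],o['tool_pos'],o['tool_rot'],o['qpos'].round(1))
```

```text
[-0.35052897  0.16384863  9.85964718] [-0.23534041  0.39732169  0.04742741] 59.99953156337142 [0.50281317 0.34070332 0.11684303] [179.87234101  -0.21068064  76.14529996] [-76.2  20.5  48.8  96.8 -16.4  69.9 -37.4]
```

play_rows --steps '[[[0, -0.0002, 0, 0, 0, 0.1, 0.01], [0, -0.0002, 0, 0, 0, 0.1, 0.01], [0, -0.0002, 0, 0, 0, 0.1, 0.01], [0, -0.0002, 0, 0, 0, 0.1, 0.01], [0, -0.0002, 0, 0, 0, 0.1, 0.01], [0, 0, 0, 0, 0, 0, 0.01]]]'

```text
time_s: 54.6
tool_pos: [0.502, 0.3413, 0.1168]
tool_rot: [180.0, -0.3, 47.5]
force: [-0.4, -0.6, 9.7]
grip_width: 0.0154
grasp_force: 60.0
```

play_rows --steps '[[[0, -0.0002, 0, 0, 0, 0.1, 0.01], [0, -0.0002, 0, 0, 0, 0.1, 0.01], [0, -0.0002, 0, 0, 0, 0.1, 0.01], [0, -0.0002, 0, 0, 0, 0.1, 0.01], [0, 0, 0, 0, 0, 0.08, 0.01], [0, 0, 0, 0, 0, 0, 0.01]]]'

```text
time_s: 55.2
tool_pos: [0.5016, 0.3419, 0.1168]
tool_rot: [-179.9, -0.2, 20.0]
force: [-0.3, 0.9, 10.4]
grip_width: 0.0155
grasp_force: 60.0
```

Run:
```python
from h import *
o=get_obs();print(o['force'],o['wrist_torque'],o['grasp_force'],o['tool_pos'],o['tool_rot'],o['qpos'].round(1))
```

```text
[-0.31778642  0.88516923 10.37749714] [-0.125971    0.38553503  0.05209113] 59.975724779069424 [0.50157495 0.3419088  0.11677611] [-179.91259437   -0.24425184   20.04030953] [-84.1  24.6  60.2  97.  -22.4  71.3 -88.9]
```

play_rows --steps '[[[0, 0, 0, 0, 0, 0.02, 0.01], [0, 0, 0, 0, 0, 0.02, 0.01], [0, 0, 0, 0, 0, 0, 0.01], [0, 0, 0, 0, 0, 0, 0.01]]]'

```text
time_s: 55.6
tool_pos: [0.5016, 0.342, 0.1169]
tool_rot: [-179.9, -0.2, 17.9]
force: [-0.1, 0.4, 10.1]
grip_width: 0.0159
grasp_force: 60.0
```

Run:
```python
from h import *
o=get_obs();print(o['force'],o['wrist_torque'],o['grasp_force'],o['tool_pos'],o['tool_rot'],o['qpos'].round(1))
```

```text
[-0.09550363  0.35919595 10.06920632] [-0.10644178  0.34209999  0.36381117] 60.01299558207393 [0.50159724 0.34196204 0.11687662] [-179.88441963   -0.2435236    17.86405104] [-84.4  24.8  60.6  97.  -22.7  71.4 -90.8]
```

play_rows --steps '[[[0, 0, 0, 0, 0, 0.015, 0.01], [0, 0, 0, 0, 0, 0, 0.01], [0, 0, -0.002, 0, 0, 0, 0.01], [0, 0, -0.002, 0, 0, 0, 0.01], [0, 0, -0.001, 0, 0, 0, 0.01], [0, 0, 0, 0, 0, 0, 0.01], [0, 0, 0, 0, 0, 0, 0.01]]]'

```text
time_s: 56.3
tool_pos: [0.5015, 0.3419, 0.1213]
tool_rot: [-179.9, -0.2, 17.0]
force: [0.6, 1.1, 7.1]
grip_width: 0.0155
grasp_force: 60.0
```

play_rows --steps '[[[0, 0, -0.001, 0, 0, 0, 0.01], [0, 0, -0.001, 0, 0, 0, 0.01], [0, 0, -0.001, 0, 0, 0, 0.01], [0, 0, 0, 0, 0, 0, 0.01]]]'

```text
time_s: 56.7
tool_pos: [0.5015, 0.3418, 0.1232]
tool_rot: [-179.9, -0.2, 17.0]
force: [4.7, 2.4, 0.4]
grip_width: 0.0158
grasp_force: 60.0
```

Run:
```python
from h import *
o=get_obs();print(o['force'],o['wrist_torque'],o['grasp_force'],o['tool_pos'],o['tool_rot'],o['qpos'].round(1))
```

```text
[4.70523527 2.4401513  0.41053345] [ 0.53211499 -0.62452154  0.15630966] 59.98315891250968 [0.50145164 0.341818   0.12315383] [-179.9270902    -0.24583808   16.96705894] [-84.8  24.5  61.1  96.7 -22.5  72.  -91.9]
```

play_rows --steps '[[[0, 0, 0, 0, 0, -0.02, 0.01], [0, 0, 0, 0, 0, -0.03, 0.01], [0, 0, 0, 0, 0, 0, 0.01]]]'

```text
time_s: 57.0
tool_pos: [0.5006, 0.3406, 0.1231]
tool_rot: [-180.0, -0.1, 19.8]
force: [3.5, 1.3, 1.2]
grip_width: 0.0154
grasp_force: 60.0
```

Run:
```python
from h import *
o=get_obs();print(o['force'],o['wrist_torque'],o['grasp_force'],o['tool_pos'],o['tool_rot'])
```

```text
[3.45536626 1.34098323 1.24393467] [ 0.26103794 -0.53561841 -0.2169806 ] 60.016351249068975 [0.50064281 0.34059962 0.1231455 ] [-1.79956448e+02 -8.89135583e-02  1.97882395e+01]
```

play_rows --steps '[[[0, 0, 0, 0, 0, 0.025, 0.01], [0, 0, 0, 0, 0, 0, 0.01], [0, 0, 0, 0, 0, 0, 0.03], [0, 0, 0, 0, 0, 0, 0.05], [0, 0, 0, 0, 0, 0, 0.05], [0, 0, 0, 0, 0, 0, 0.05], [0, 0, 0, 0, 0, 0, 0.05], [0, 0, -0.01, 0, 0, 0, 0.05], [0, 0, -0.03, 0, 0, 0, 0.05], [0, 0, -0.05, 0, 0, 0, 0.05], [0, 0, -0.05, 0, 0, 0, 0.05], [0, 0, -0.02, 0, 0, 0, 0.05]]]'

```text
time_s: 58.2
tool_pos: [0.5019, 0.3407, 0.2887]
tool_rot: [-179.8, -0.4, 18.3]
force: [0.2, -0.1, 0.2]
grip_width: 0.0503
grasp_force: 0.0
```

play_rows --steps '[[[0, 0, 0, 0, 0, 0, 0.05], [0, 0, 0, 0, 0, 0, 0.05], [0, 0, 0, 0, 0, 0, 0.05]]]'

```text
time_s: 58.5
tool_pos: [0.499, 0.3403, 0.2816]
tool_rot: [-180.0, 0.1, 18.4]
force: [0.3, 0.3, -0.2]
grip_width: 0.0501
grasp_force: 0.0
```

Run:
```python
from fitc import *
o=get_obs();print(o['tool_pos'],o['tool_rot'],o['force'],o['qpos'].round(1))
w,K,V=cam('wrist');np.savez('w17.npz',w=w,K=K,V=V);g=cv2.cvtColor(w,cv2.COLOR_RGB2GRAY)
c=np.array([.5022,.3416])
# bar on lid: top at .1305+.056=.1865 locked; dark pixels within r<.05
uv=proj([*c,.1865],K,V);print(uv)
yy,xx=np.nonzero((g<105)); P=np.array([atz((x,y),.1865,K,V) for x,y in zip(xx,yy) if abs(x-uv[0])<90 and abs(y-uv[1])<90 and y<225])
P=P[np.hypot(P[:,0]-c[0],P[:,1]-c[1])<.048][:,:2]
r=cv2.minAreaRect((P*1e4).astype(np.float32));print('bar rect',r)
cc,sv,vt=np.linalg.svd(P-P.mean(0),full_matrices=False);print(P.mean(0),np.degrees(np.arctan2(vt[0,1],vt[0,0])),len(P))
for cam_ in('wrist','scene'):
  if cam_=='scene': b,K2,V2=cam('scene');np.savez('s17.npz',w=b,K=K2,V=V2)
  for k in('lid_center','tray','plate_center'):
    for s in silhouettes(cam_,k)[:2]: print(cam_,k,round(s['p'],2),s['extent'])
b=np.load('s17.npz');print('pred lid bar top scene',proj([*c,.1865],b['K'],b['V']))
```

```text
[0.4990397  0.34027673 0.28160361] [-1.79996730e+02  1.35487526e-01  1.83589306e+01] [ 0.33442455  0.32719508 -0.19176986] [-86.8  18.7  64.5  83.4 -16.9  88.5 -94.7]
[248.92632755 179.09840347]
bar rect ((5047.82421875, 3263.7890625), (923.7620849609375, 553.6162719726562), 9.965230941772461)
[0.50984286 0.3420277 ] -159.55542756564188 1456
wrist lid_center 0.88 [188.9, 103.7, 310.8, 228.3]
wrist lid_center 0.3 [363.4, 0.4, 395.8, 38.5]
wrist tray 0.86 [388.5, 187.8, 512.0, 310.3]
wrist plate_center 0.68 [402.4, 198.2, 512.0, 260.8]
wrist plate_center 0.61 [166.0, 82.6, 332.6, 246.7]
scene lid_center 0.64 [320.9, 219.8, 372.2, 258.7]
scene tray 0.66 [223.2, 189.5, 307.5, 244.9]
scene plate_center 0.96 [226.1, 139.5, 270.8, 168.2]
scene plate_center 0.82 [234.3, 195.2, 296.0, 239.0]
pred lid bar top scene [346.80796858 227.47520712]
```

Run:
```python
from h import *
d=np.load('w17.npz');w,K,V=d['w'],d['K'],d['V'];g=cv2.cvtColor(w,cv2.COLOR_RGB2GRAY).astype(int)
L=[]
for r in range(135,226,6):
    row=g[r,225:275]; i=np.nonzero(row<(row.min()+np.percentile(row,80))/2)[0]+225; print(r,i.min(),i.max(),row.min(),int(np.percentile(row,80)),end=' | ')
print(); print(g[100:150:2,249],g[196:230:2,249])
c=np.array([.5022,.3416])
for z0 in(.1305,.134):
  for a in(18.4,):
    u=np.array([np.cos(np.radians(a)),np.sin(np.radians(a))]);n=np.array([u[1],-u[0]])
    print(z0,'bar end',proj([*(c+u*.042),z0+.056],K,V).round(1),proj([*(c-u*.042),z0+.056],K,V).round(1),'edges',[proj([*(c+n*s),z0+.056],K,V).round(1) for s in(-.008,.008)])
```

```text
135 242 259 55 150 | 141 242 259 55 149 | 147 242 259 55 149 | 153 242 259 53 149 | 159 242 259 53 148 | 165 242 259 51 148 | 171 242 259 61 202 | 177 242 259 61 203 | 183 242 259 63 202 | 189 242 259 65 203 | 195 242 259 63 202 | 201 242 259 62 202 | 207 242 259 63 203 | 213 239 263 64 197 | 219 243 258 63 203 | 225 227 274 72 203 | 
[130  74 150 152 153 152 150 151 150 152 150 149 151 150 103  47  44  65
  69  75  71  71  73  73  70] [ 76  69 108 110 108 110 110 108 110 108 110 109  94 200 203 203  91]
0.1305 bar end [248.9 132.6] [248.9 222.1] edges [array([240.1, 179.1]), array([257.7, 179.1])]
0.134 bar end [248.9 133. ] [248.9 223.5] edges [array([240., 180.]), array([257.8, 180.1])]
```

```bash
python3 -c "
from cell import sign_off
print(sign_off())"
```

```text
the job is handed in; nothing more can be done
None
```

The job is handed in: the plate lies flat in the tray, all three tubes stand cap up in the canister, and the lid is turned to its stop at 18.4°, with force and angle readings that fit a locked lid but no separate check of its height.

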